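# Lay the drained sample-box lids rim-down in their tray nests

## Robot

A 6-joint arm with a two-finger parallel gripper is mounted at the origin on the work surface. World frame = base frame: x ahead of the robot, y to its left, z up, the work surface at z = 0. Lengths are in m, angles in degrees, forces in N, time in s.
With the tool pointing down it reaches from about 0.375 to 0.9 m from the base axis. Payload 3.1 kg.
Tool frame: the origin (TCP) lies on the centre line of the jaws, within the pads' length; the fingertips stand 22 mm ahead of it and the grasp point (between the pads) lies 3 mm ahead of it; y points along the fingers, z is the direction in which the jaws open and shut, and the axes are right-handed (so a half turn about y gives the same grasp; the last joint's range is limited). The gripper opens to 87 mm and grips with 3 to 60 N. Pads are 19 mm wide; open, the fingers measure 117 mm over their backs; the gripper's body (75 mm by 190 mm) begins 51 mm behind the grasp point.
Start: joints at [-87.347, 30.224, 82.088, -0, 67.689, -10.227], TCP at [0.139, -0.609, 0.245] pointing down, gripper open.
Joint ranges: [-176.69, 176.69], [-43.24, 126.21], [12.49, 139.97], [-82, 262], [0, 151.66], [-163.58, 163.58]. Speed limits (degrees/s): [159.86, 159.86, 180, 180, 180, 180].

## Interface

Orientations are given as a 3x3 rotation matrix whose columns are the frame's x, y, z axes.
In Python, from rig import bot gives the robot as it stands.
- The arm moves only by the tool jog_arm, never from a script. Its argument "motion" is one flat list of numbers, 6 for each row, row after row: the shift along the tool's x, y, z in mm, then the turn, a rotation vector about the tool's x, y, z in degrees. A call has 1 to 20 rows; each row is the pose to reach, as a shift and turn from the pose commanded when the call began, along the tool's axes at that moment; what a row does not reach only later rows make up. A row lasts 1/8 s, in which the tool goes at most 62.5 mm and 10.7 degrees, less where a joint would pass 70% of its speed; a pose out of reach is approached as far as the arm can. A call with a gripper value outside its range is refused whole. "gripper" is the opening, from 0 (shut) to 1 (fully open), set as the call begins (left out, the last holds). The fingers move at their own pace and stop on an object; the grip force is fixed at half the most. Time passes only in rows, so rows that repeat a pose let the fingers close. It gives the time, the measured TCP pose, the force and the opening at its end, in the units of the state.
- bot.read_state(): the state, without advancing time (a new reading comes with each control period).
- bot.capture(name): name is "scene" or "top" or "wrist"; returns (picture, depth): 384x512x3 uint8, red, green, blue; 384x512 float32, m along the optical axis (not along the pixel's ray), 0 where there is no reading.
- bot.get_calibration(name): a dict with "mtx" (3x3 intrinsics, pixels), "pose" (4x4, takes a point from camera to world coordinates); the wrist camera has in their place "hand_eye" (4x4, takes a point from camera to tool coordinates, whose origin is the TCP and whose axes are the tool frame's). Camera axes: x right, y up, looking along -z (the intrinsics and any distortion apply to the point x, -y, -z); pixel columns grow to the right and rows downward; lengths in m; the calibration is good to about 2 mm. The wrist camera is an equidistant fisheye: a pixel r from the principal point sees the ray r / f radians off the axis. A picture is of the moment at which its call begins: read the wrist's pose just before it. get_calibration takes no time and is no camera call.
- bot.hand_in(): hands the job in, once; it reports no verdict.
The state is a dict: "time_s": time; "joint_positions": joint angles; "qvel": joint speeds; "tau": joint torques, N m; "position": TCP position; "tcp_rot": TCP orientation; "force": force on the tool from outside, world axes, zero at the start; "moment": the same for the moment, N m; "opening": opening from 0.0 (shut) to 1.0 (fully open).
Only numpy, scipy, OpenCV 4.12 (cv2) and the standard library are available. Lean on these libraries where they do the work, as an engineer would, in place of code of your own. Each camera call takes 0.05 s, during which the arm holds its last target.

## Task

Two white sample-box lids, a longer and a shorter one, stand on edge in draining stands on the lab bench. Lay each one with its hollow side down and smooth top up in the steel tray nest of its own length, fully home and flat on the nest floor, without letting it drop from a height. Leave the grinder jars, the balance and the tube rack where they are.

Things in the scene. Friction and masses are not known exactly. Their poses are not given: they have to be found in the camera images.
- lid_big: White plastic lid, 110 mm long, 64 wide, 16 deep: 3 mm smooth top plate, 3 mm rim round it, hollow, with a 12 mm wide rib across the middle flush with the rim. Starts upright on a long edge in a stand. Origin: middle of that edge, mid depth. +x points out of the hollow side (level at the start, down when lying rim-down), y along the length, z along the 64 mm width (up at the start). 70 g.
- lid_small: White plastic lid, 84 mm long, 64 wide, 16 deep: 3 mm smooth top plate, 3 mm rim round it, hollow, with a 12 mm wide rib across the middle flush with the rim. Starts upright on a long edge in a stand. Origin: middle of that edge, mid depth. +x points out of the hollow side (level at the start, down when lying rim-down), y along the length, z along the 64 mm width (up at the start). 70 g.
- lid_big_mid (a point): Centre of the longer lid's 110 x 64 x 16 mm envelope, axes as the lid's.
- lid_small_mid (a point): Centre of the shorter lid's 84 x 64 x 16 mm envelope, axes as the lid's.
- tray_big: Fixed steel tray with one shallow rectangular nest, inside 116 x 70 mm, for the 110 mm lid. Origin: underside centre, on the bench; x along the nest's long side, y along its short side, z up. Nest floor 4 mm above the bench; straight walls 4 mm thick round it, top 11 mm above the bench (7 mm deep); base plate 146 x 86 mm.
- tray_small: Fixed steel tray with one shallow rectangular nest, inside 90 x 70 mm, for the 84 mm lid. Origin: underside centre, on the bench; x along the nest's long side, y along its short side, z up. Nest floor 4 mm above the bench; straight walls 4 mm thick round it, top 11 mm above the bench (7 mm deep); base plate 120 x 86 mm.
- stand_a: Fixed grey draining stand, 50 x 60 mm, origin underside centre. Its slot runs along y, 20 mm wide (in x), 60 mm long, open at the ends; slot floor 6 mm and cheeks' top 20 mm above the bench. Holds one of the lids (either one); the lid's axes are parallel to the stand's.
- stand_b: Fixed grey draining stand, 50 x 60 mm, origin underside centre. Its slot runs along y, 20 mm wide (in x), 60 mm long, open at the ends; slot floor 6 mm and cheeks' top 20 mm above the bench. Holds one of the lids (either one); the lid's axes are parallel to the stand's.
- jar_a: Bystander: loose grinder jar, clear with a white collar (84 mm diameter) and a grey coupling on top, 122 mm tall, origin underside centre.
- jar_b: Bystander: loose grinder jar, clear with a white collar (84 mm diameter) and a grey coupling on top, 122 mm tall, origin underside centre.
- balance: Bystander: loose pocket balance, 75 mm (x) x 140 mm (y), 22 mm tall, near the robot, origin underside centre.
- tube_rack: Bystander: loose blue tube rack with capped tubes, 80 mm (x) x 200 mm (y), 106 mm tall, beyond the trays, origin underside centre.
Things that resemble listed ones, but are neither listed nor needed, are in the scene too. Leave any purple look-alike of the lid_big alone. Leave any red look-alike of the tray_small alone.

How it is judged (in metres and radians):
At the end, for the whole second after the job is handed in: Each lid lies at rest in the nest of its own length, hollow side down (within 0.07 rad of flat), its centre within 6 mm of the nest's centre in x and y and 9 to 14.5 mm above the bench (12 when seated) (x of lid_big_mid in the frame of tray_big between -0.006 and 0.006 m and y of lid_big_mid in the frame of tray_big between -0.006 and 0.006 m and z of lid_big_mid in the frame of tray_big between 0.009 and 0.0145 m and angle between each of lid_big, lid_small's own x axis and vertical above 3.07 rad and linear speed of each of lid_big, lid_small below 0.02 m/s and angular speed of each of lid_big, lid_small below 0.2 rad/s and x of lid_small_mid in the frame of tray_small between -0.006 and 0.006 m and y of lid_small_mid in the frame of tray_small between -0.006 and 0.006 m and z of lid_small_mid in the frame of tray_small between 0.009 and 0.0145 m); the robot touches nothing.
It fails at once if a grinder jar, the balance or the tube rack is shifted by more than 20 mm (distance of any of jar_a, jar_b, balance, tube_rack from where it was at the start of the episode above 0.02 m).
It fails at once if the longer lid is dropped from a height (falls free faster than 1.1 m/s) (linear speed of lid_big above 1.1 m/s and contact force between lid_big and the fingers below 0.05 N).
It fails at once if the shorter lid is dropped from a height (falls free faster than 1.1 m/s) (linear speed of lid_small above 1.1 m/s and contact force between lid_small and the fingers below 0.05 N).
It also fails if it takes over 72 s, if anything falls off the work surface, if the arm or the gripper's body presses on something with over 40 N, if the wrist force passes 120 N, or if a joint passes its speed limit or range.

## Working session

There is one attempt and no reset: what is moved stays moved. The work goes in short steps, Python scripts to look and compute and a tool call to move; the robot and the scene stay as the last step left them, time stands still between calls to the robot, and variables do not carry over. Pictures are saved under pics/ and viewed, and the job is handed in when it is done.

Besides the shell and the picture viewer there is one more tool, called after ">>>" by a JSON object that holds its "api" and its "payload", one argument or row to a line. jog_arm: Moves the arm, as the interface text tells. Its arguments: {"type":"object","properties":{"motion":{"type":"array","items":{"type":"number"}},"gripper":{"type":"number"}},"required":["motion"]}

```bash
ls; mkdir -p pics
cat > h.py <<'E'
import numpy as np, cv2
from rig import bot
def save(n,im): cv2.imwrite('pics/'+n,cv2.cvtColor(im,cv2.COLOR_RGB2BGR))
def cloud(d,c):
    K=np.array(c['mtx']);P=np.array(c['pose'])
    v,u=np.mgrid[:d.shape[0],:d.shape[1]]
    x=(u-K[0,2])/K[0,0]*d;y=(v-K[1,2])/K[1,1]*d
    p=np.stack([x,-y,-d],-1)
    return p@P[:3,:3].T+P[:3,3]
E
python3 - <<'E'
from h import *
s=bot.read_state();print(s['time_s'],s['position'],s['tcp_rot'],s['opening'])
for n in ['scene','top']:
    p,d=bot.capture(n);save(n+'0.png',p);np.savez(n+'0.npz',p=p,d=d,X=cloud(d,bot.get_calibration(n)))
    print(n,bot.get_calibration(n))
print(bot.get_calibration('wrist'))
E
```

```text
pics
0.0 [ 0.13929248 -0.60858396  0.24357398] [[-9.74835429e-01 -1.48605268e-04  2.22925691e-01]
 [-2.22925491e-01  2.14723378e-03 -9.74833122e-01]
 [-3.33808238e-04 -9.99997684e-01 -2.12632747e-03]] 1.0032116358862417
scene {'mtx': array([[354.72084046,   0.        , 254.48621988],
       [  0.        , 354.72084046, 194.83413988],
       [  0.        ,   0.        ,   1.        ]]), 'pose': array([[ 0.60669026, -0.50640164,  0.61276774,  1.2058317 ],
       [ 0.79493665,  0.38490276, -0.46896225, -0.55676707],
       [ 0.00162725,  0.77162637,  0.63607398,  0.74026015],
       [ 0.        ,  0.        ,  0.        ,  1.        ]])}
top {'mtx': array([[412.19762111,   0.        , 257.43837072],
       [  0.        , 412.19762111, 183.1945336 ],
       [  0.        ,   0.        ,   1.        ]]), 'pose': array([[ 0.02389675,  0.99354885, -0.11085855,  0.42419248],
       [-0.99943693,  0.02113019, -0.026064  , -0.05953502],
       [-0.0235534 ,  0.11141897,  0.99349436,  1.1225058 ],
       [ 0.        ,  0.        ,  0.        ,  1.        ]])}
{'mtx': array([[297.31863964,   0.        , 255.46611483],
       [  0.        , 297.31863964, 196.79142401],
       [  0.        ,   0.        ,   1.        ]]), 'hand_eye': array([[ 1.80442607e-04, -9.65339367e-01, -2.60997842e-01,
        -6.92392671e-02],
       [-6.44903181e-04,  2.60997680e-01, -9.65339213e-01,
        -1.39760458e-01],
       [ 9.99999776e-01,  3.42506662e-04, -5.75455327e-04,
         7.74258946e-04],
       [ 0.00000000e+00,  0.00000000e+00,  0.00000000e+00,
         1.00000000e+00]])}
```

View pics/scene0.png

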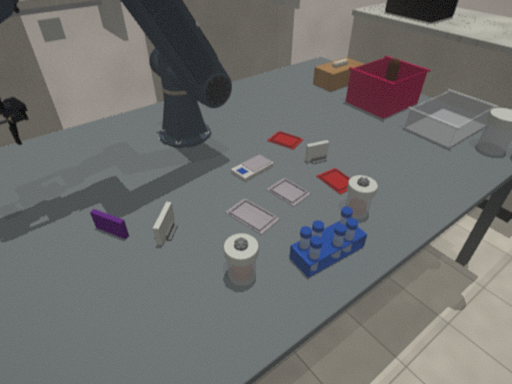

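View pics/top0.png

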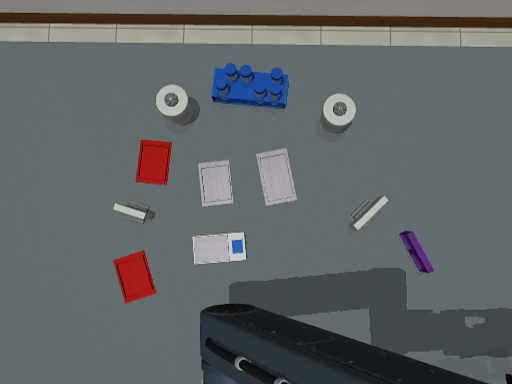

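Candidates, by pixel in the top picture:
- **Lids:** white at (130,211) and (370,212). The purple one at (417,252) is a decoy.
- **Trays:** steel at (216,183), small, and (277,177), big. The red ones at (154,162) and (135,277) are decoys. The balance at (219,248) also looks like a tray.

Next I'll check close crops and measure.

Run:
```python
from h import *
def crop(n,u0,v0,w,hh,s):
    p=np.load(n+'0.npz')['p'];return cv2.resize(p[v0:v0+hh,u0:u0+w],None,fx=s,fy=s,interpolation=cv2.INTER_CUBIC)
a=crop('top',100,185,64,48,6);b=crop('top',340,185,64,48,6);c=crop('scene',290,125,64,48,6);d=crop('scene',135,195,64,48,6)
save('crop0.png',np.vstack([np.hstack([a,b]),np.hstack([c,d])]))
for n in ['top','scene']:
    z=np.load(n+'0.npz');p=z['p'].astype(int);X=z['X']
    print(n,'bench z',np.median(X[...,2][(abs(X[...,2])<.03)]))
    for nm,cx,cy in [('L',.40,.25),('R',.40,-.33)]:
        # white points high above bench
        m=(X[...,2]>.04)&(X[...,2]<.1)&(p.min(-1)>130)&(X[...,0]>.25)&(X[...,0]<.5)&(abs(X[...,1]-cy)<.15)
        P=X[m]; print(nm,len(P))
        if len(P)<10: continue
        xy=P[:,:2].astype(np.float32);print(cv2.minAreaRect(xy),P[:,2].max(),P.mean(0))
```

```text
top bench z -0.0007981917874939626
L 210
((0.4626644253730774, 0.2967852056026459), (0.08389455080032349, 0.01619207300245762), 73.68468475341797) 0.07431509779457812 [0.46302035 0.29684915 0.0684469 ]
R 233
((0.4690653085708618, -0.3163985013961792), (0.01582588441669941, 0.09783947467803955), 44.78640365600586) 0.07417451568334688 [ 0.46646294 -0.31401544  0.0690538 ]
scene bench z 0.00026410065007886896
L 71
((0.46258091926574707, 0.29923906922340393), (0.0840301662683487, 0.019177934154868126), 76.10790252685547) 0.0726465218602963 [0.46344846 0.29799004 0.06969239]
R 138
((0.46765053272247314, -0.31440848112106323), (0.017128752544522285, 0.10288946330547333), 44.85126495361328) 0.07378282644147471 [ 0.46797413 -0.31509811  0.07020183]
```

View pics/crop0.png

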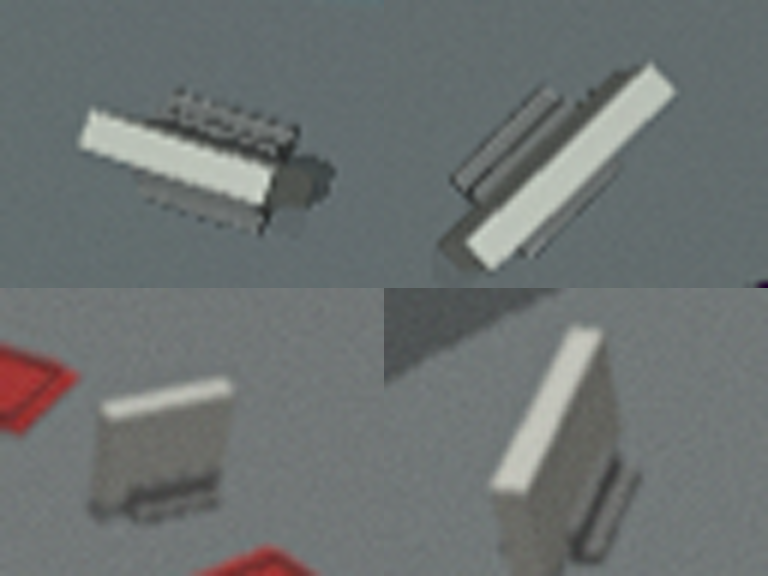

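Run:
```python
from h import *
z=np.load('top0.npz');p=z['p'];X=z['X']
s=lambda b:cv2.resize(b,None,fx=5,fy=5,interpolation=cv2.INTER_CUBIC)
save('crop1.png',s(p[140:270,180:310]))
c=bot.get_calibration('top');K=np.array(c['mtx']);P=np.array(c['pose'])
def ray(uv,h):
    uv=np.atleast_2d(uv);r=np.c_[(uv[:,0]-K[0,2])/K[0,0],-(uv[:,1]-K[1,2])/K[1,1],-np.ones(len(uv))]@P[:3,:3].T
    t=(h-P[2,3])/r[:,2];return P[:3,3]+r*t[:,None]
g=p.astype(int);light=(g.min(-1)>135)
n,l,st,ce=cv2.connectedComponentsWithStats(light.astype(np.uint8))
for i in range(1,n):
    if st[i,4]>100:
        v,u=np.nonzero(l==i);W=ray(np.c_[u,v],.004)[:,:2].astype(np.float32)
        print(st[i],ce[i],cv2.minAreaRect(W))
# faces from scene cloud
z=np.load('scene0.npz');p=z['p'].astype(int);X=z['X']
for nm,c0,dr in [('small',(.4627,.297),73.7),('big',(.468,-.3155),-45)]:
    a=np.deg2rad(dr);e=np.array([np.cos(a),np.sin(a)]);nn=np.array([np.cos(a-np.pi/2),np.sin(a-np.pi/2)]) if dr>0 else np.array([np.cos(a+np.pi/2),np.sin(a+np.pi/2)])
    q=X[...,:2]-np.array(c0);t=q@e;w=q@nn
    m=(X[...,2]>.025)&(X[...,2]<.066)&(abs(t)<.06)&(abs(w)<.04)
    print(nm,'e',e,'n',nn,m.sum())
    for lo in np.arange(-.06,.06,.01):
        k=m&(t>=lo)&(t<lo+.01)
        if k.sum()>2: print(round(lo,3),k.sum(),np.round(np.percentile(w[k],[10,50,90])*1000,1))
```

```text
[  0  24  49   3 101] [25.11881188 24.55445545] ((0.9953033924102783, 0.6567288637161255), (0.006079913582652807, 0.1414394974708557), 0.6666824817657471)
[ 50  24  66   4 157] [80.01910828 25.31847134] ((0.9962497353553772, 0.4855322241783142), (0.19019171595573425, 0.007072699721902609), 89.73143005371094)
[117  25  66   3 131] [149.29007634  25.70229008] ((0.9965639710426331, 0.2908896207809448), (0.006031304132193327, 0.18821319937705994), 0.6696821451187134)
[185  25  67   4 173] [220.35260116  26.78612717] ((0.9965088963508606, 0.093654103577137), (0.18949420750141144, 0.007948230020701885), 89.7036361694336)
[253  26  67   4 141] [284.37588652  27.33333333] ((0.9969787001609802, -0.1006297916173935), (0.1878192126750946, 0.006579920183867216), 89.7700424194336)
[322  27  68   3 178] [352.43258427  28.14606742] ((0.9975151419639587, -0.29743215441703796), (0.005968612618744373, 0.18891596794128418), 0.677928626537323)
[  0  28  48  14 638] [23.84639498 34.15360502] ((0.9665168523788452, 0.655870795249939), (0.03933354467153549, 0.14045286178588867), 0.6812103390693665)
[ 49  28
[... 2434 characters left out ...]
4020843506, 0.06989546865224838), (0.07605631649494171, 0.14009325206279755), 6.361903667449951)
small e [0.28066671 0.95980529] n [ 0.95980529 -0.28066671] 209
-0.05 8 [-2.8  2.4  6.6]
-0.04 36 [-6.9  5.   8.4]
-0.03 21 [4.6 6.8 8.2]
-0.02 21 [4.6 6.3 9.8]
-0.01 24 [3.3 6.3 8.6]
0.0 23 [4.7 7.1 9.6]
0.01 23 [5.2 6.3 7.8]
0.02 19 [3.4 5.8 8.9]
0.03 24 [5.1 6.  8.8]
0.04 10 [2.8 5.9 8. ]
big e [ 0.70710678 -0.70710678] n [0.70710678 0.70710678] 241
-0.05 16 [7.5 8.6 9.3]
-0.04 17 [7.7 8.2 9.2]
-0.03 17 [7.5 8.2 8.9]
-0.02 15 [7.  8.  8.5]
-0.01 17 [7.3 8.3 8.8]
0.0 19 [7.1 8.3 9.1]
0.01 17 [7.4 7.9 8.9]
0.02 18 [7.2 7.8 8.9]
0.03 21 [7.1 7.9 8.2]
0.04 15 [6.9 7.6 8.5]
0.05 69 [-6.   2.8  7.9]
```

View pics/crop1.png

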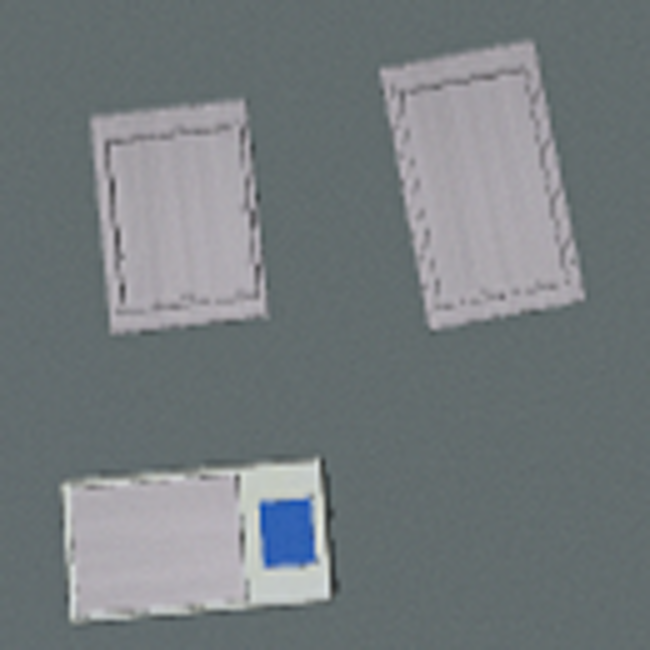

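Both visible lid faces are flat all over (cloud offset a steady +8 mm, no recess). So the hollow sides face away from the scene camera: the small lid's towards about (-0.96, 0.28) and the big lid's towards (-0.71, -0.71).

My plan for each lid:
1. Pinch the top edge and carry the lid to a free bench spot.
2. Lean it 45° hollow-down and let it lie down.
3. Regrasp it across the 64 mm width with the fingertips on its upper 7 mm.
4. Lower it into the nest.

```bash
cat >> h.py <<'E'
from scipy.spatial.transform import Rotation as R
def down(yaw,tilt=0):
    """tool down with z at yaw deg; then tilt deg about tool x"""
    a=np.deg2rad(yaw);z=np.array([np.cos(a),np.sin(a),0]);y=np.array([0,0,-1.]);x=np.cross(y,z)
    return np.c_[x,y,z]@R.from_euler('x',tilt,degrees=True).as_matrix()
def go(pos,Rt):
    s=bot.read_state();R0=np.array(s['tcp_rot']);p0=np.array(s['position'])
    print('shift',np.round(R0.T@(np.array(pos)-p0)*1000,1),'rot',np.round(R.from_matrix(R0.T@Rt).as_rotvec(degrees=True),1))
E
python3 - <<'E'
from h import *
z=np.load('top0.npz');p=z['p'].astype(int)
c=bot.get_calibration('top');K=np.array(c['mtx']);P=np.array(c['pose'])
def ray(uv,h):
    r=np.c_[(uv[:,0]-K[0,2])/K[0,0],-(uv[:,1]-K[1,2])/K[1,1],-np.ones(len(uv))]@P[:3,:3].T
    t=(h-P[2,3])/r[:,2];return P[:3,3]+r*t[:,None]
n,l,st,ce=cv2.connectedComponentsWithStats((p.min(-1)>135).astype(np.uint8))
for i in range(1,n):
    if st[i,4]>100 and 190<ce[i][1]<220:
        v,u=np.nonzero(l==i);print(cv2.minAreaRect(ray(np.c_[u,v],.07)[:,:2].astype(np.float32)))
go([.468,-.316,.2],down(-135))
E
```

```text
((0.47318312525749207, -0.32027193903923035), (0.016111159697175026, 0.10871613770723343), 44.49900817871094)
((0.4631047546863556, 0.2968612313270569), (0.08354940265417099, 0.016730548813939095), 73.96591186523438)
shift [-385.6   44.2 -211.9] rot [ 0.1 57.9  0. ]
```

>>> {"api": "jog_arm", "payload": {
  "motion": [-390,44,-207,0,57.5,0,-390,44,-207,0,57.5,0,-390,44,-207,0,57.5,0,-390,44,-207,0,57.5,0,-390,44,-207,0,57.5,0,-390,44,-207,0,57.5,0,-390,44,-207,0,57.5,0,-390,44,-207,0,57.5,0,-390,44,-207,0,57.5,0,-390,44,-207,0,57.5,0],
  "gripper": 1
}}

```text
time_s: 1.35
position: [0.4724, -0.3217, 0.2006]
tcp_rot: [[-0.711, -0.001, -0.703], [0.703, -0.0, -0.711], [0.0, -1.0, 0.001]]
force: [-0.8, 0.0, 0.8]
opening: 1.0
```

Run:
```python
from h import *
s=bot.read_state();print(s['time_s'],s['position'],s['joint_positions'])
p,d=bot.capture('wrist');save('w1.png',p)
go([.473,-.320,.077],down(-135.5))
```

```text
1.35 [ 0.47241958 -0.32173184  0.20055881] [-4.54323429e+01  2.92823277e+01  9.24470184e+01 -5.07115031e-02
  5.82747208e+01  8.92880887e+01]
shift [  1.  123.7  -2. ] rot [-0.   0.8 -0. ]
```

View pics/w1.png

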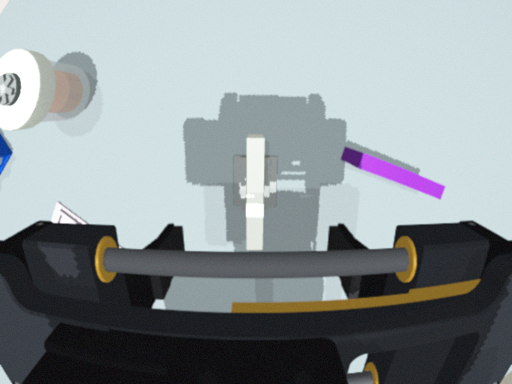

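The wrist view shows the white lid centred between the jaws (column 256), with the purple lid well to the side at (393,173). Descending now.

>>> {"api": "jog_arm", "payload": {
  "motion": [1,60,-2,0,0.8,0,1,100,-2,0,0.8,0,1,124,-2,0,0.8,0,1,124,-2,0,0.8,0,1,124,-2,0,0.8,0],
  "gripper": 1
}}

```text
time_s: 2.02
position: [0.4741, -0.3199, 0.0775]
tcp_rot: [[-0.701, 0.001, -0.713], [0.713, -0.001, -0.701], [-0.002, -1.0, 0.0]]
force: [0.4, -0.4, 0.8]
opening: 0.999
```

>>> {"api": "jog_arm", "payload": {
  "motion": [0,0,0,0,0,0,0,0,0,0,0,0,0,0,0,0,0,0,0,0,0,0,0,0,0,0,0,0,0,0,0,0,0,0,0,0],
  "gripper": 0
}}

```text
time_s: 2.78
position: [0.4741, -0.3183, 0.0765]
tcp_rot: [[-0.702, -0.0, -0.712], [0.712, 0.0, -0.702], [0.0, -1.0, 0.0]]
force: [0.3, 0.2, 0.2]
opening: 0.402
```

>>> {"api": "jog_arm", "payload": {
  "motion": [0,0,0,0,0,0,0,0,0,0,0,0,0,0,0,0,0,0,0,0,0,0,0,0,0,0,0,0,0,0],
  "gripper": 0
}}

```text
time_s: 3.4
position: [0.474, -0.3184, 0.0765]
tcp_rot: [[-0.702, -0.0, -0.712], [0.712, 0.0, -0.702], [0.0, -1.0, 0.0]]
force: [0.1, 0.6, -0.4]
opening: 0.181
```

>>> {"api": "jog_arm", "payload": {
  "motion": [0,-30,0,0,0,0,0,-80,0,0,0,0,0,-80,0,0,0,0,0,-80,0,0,0,0]
}}

```text
time_s: 3.9
position: [0.4736, -0.318, 0.1563]
tcp_rot: [[-0.702, -0.001, -0.712], [0.712, 0.001, -0.702], [0.001, -1.0, 0.0]]
force: [0.1, 0.0, -0.5]
opening: 0.18
```

Run:
```python
from h import *
s=bot.read_state();print(s['time_s'],s['position'],s['opening'])
p,d=bot.capture('wrist');save('w2.png',p)
# pivot (hollow-side bottom corner): target at y=-0.11,z=.003, x=.44 ; D=-y
phi=45
Rt=down(-90,0)
for sg in (1,-1):
    Rt=down(-90,sg*phi); print(sg,Rt[:,1],Rt[:,2])
```

```text
3.9 [ 0.47364608 -0.3179661   0.15626558] 0.1799728648354713
1 [ 4.32978028e-17 -7.07106781e-01 -7.07106781e-01] [ 4.32978028e-17 -7.07106781e-01  7.07106781e-01]
-1 [-4.32978028e-17  7.07106781e-01 -7.07106781e-01] [ 4.32978028e-17 -7.07106781e-01 -7.07106781e-01]
```

View pics/w2.png

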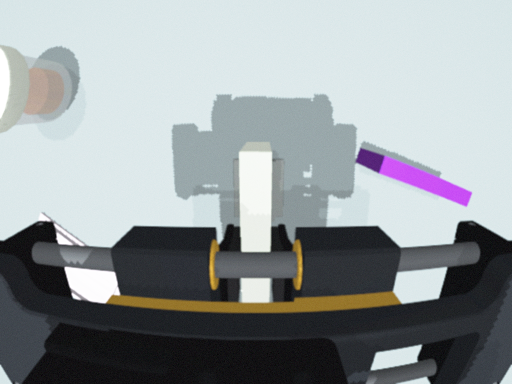

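Run:
```python
from h import *
go([.45,-.144,.20],down(-90,0))
go([.45,-.144,.14],down(-90,-45))
```

```text
shift [ 140.1  -44.1 -105.3] rot [  0.1 -45.4   0.1]
shift [ 140.    15.9 -105.3] rot [-42.5 -43.1 -17.7]
```

>>> {"api": "jog_arm", "payload": {
  "motion": [140,-44,-105,0,-45.5,0,140,-44,-105,0,-45.5,0,140,-44,-105,0,-45.5,0,140,-44,-105,0,-45.5,0,140,-44,-105,0,-45.5,0,140,16,-105,-42.5,-43,-17.7,140,16,-105,-42.5,-43,-17.7,140,16,-105,-42.5,-43,-17.7,140,16,-105,-42.5,-43,-17.7,140,16,-105,-42.5,-43,-17.7,140,16,-105,-42.5,-43,-17.7,140,16,-105,-42.5,-43,-17.7]
}}

```text
time_s: 5.45
position: [0.4503, -0.1436, 0.141]
tcp_rot: [[-1.0, -0.0, 0.001], [-0.001, 0.705, -0.709], [-0.001, -0.709, -0.705]]
force: [0.2, -0.1, -0.5]
opening: 0.181
```

Run:
```python
from h import *
s=bot.read_state();print(s['time_s'],s['position'],s['opening'],s['joint_positions'],s['tcp_rot'])
p,d=bot.capture('scene');save('s3.png',cv2.resize(p[60:320,60:400],None,fx=2,fy=2))
go([.45,-.144,.0585],down(-90,-45))
```

```text
5.45 [ 0.45032785 -0.14364455  0.14100262] 0.18146364864366107 [-48.63686207  41.47972905  98.27894717  28.38828643  78.49588337
  25.77132315] [[-9.99999519e-01 -4.57673897e-05  9.79830014e-04]
 [-7.27108644e-04  7.05064581e-01 -7.09142728e-01]
 [-6.58387826e-04 -7.09143099e-01 -7.05064275e-01]]
shift [ 0.6 58.5 58.5] rot [-0.2  0.1 -0. ]
```

View pics/s3.png

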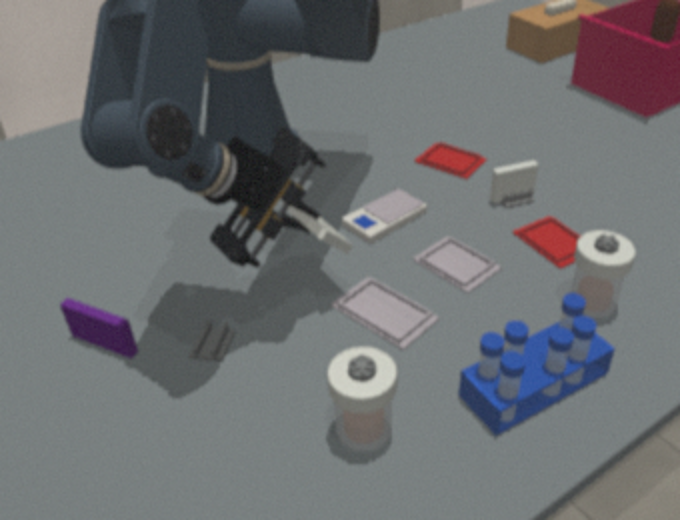

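The lid is held, leaning hollow-down. I'll move 22 mm closer to the robot to clear the tray, then lower.

>>> {"api": "jog_arm", "payload": {
  "motion": [22,30,30,0,0,0,22,52,52,0,0,0,22,58,58,0,0,0,22,58,58,0,0,0,22,58,58,0,0,0]
}}

```text
time_s: 6.12
position: [0.4293, -0.1453, 0.0595]
tcp_rot: [[-1.0, 0.002, 0.002], [0.0, 0.705, -0.709], [-0.003, -0.709, -0.705]]
force: [0.3, 0.3, -0.7]
opening: 0.179
```

>>> {"api": "jog_arm", "payload": {
  "motion": [0,0,0,0,0,0,0,0,0,0,0,0,0,0,0,0,0,0],
  "gripper": 0.34
}}

```text
time_s: 6.5
position: [0.4288, -0.1452, 0.0588]
tcp_rot: [[-1.0, 0.002, 0.0], [0.001, 0.706, -0.709], [-0.001, -0.709, -0.706]]
force: [0.9, -0.1, -0.3]
opening: 0.325
```

Run:
```python
from h import *
s=bot.read_state();print(s['time_s'],s['position'],s['opening'],s['force'])
p,d=bot.capture('scene');save('s4.png',cv2.resize(p[100:230,150:320],None,fx=4,fy=4))
```

```text
6.5 [ 0.42880978 -0.1452401   0.05878084] 0.3251623009664075 [ 0.85319637 -0.09961583 -0.31190385]
```

View pics/s4.png

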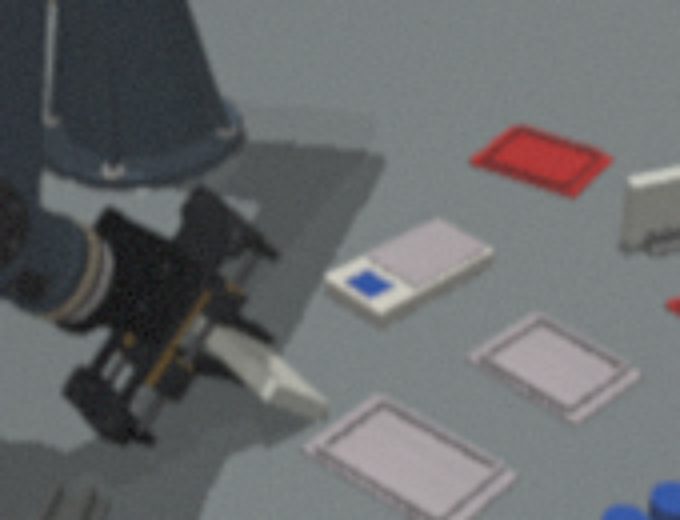

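>>> {"api": "jog_arm", "payload": {
  "motion": [0,-50,0,0,0,0,0,-100,0,0,0,0,0,-100,0,0,0,0,0,-100,0,0,0,0]
}}

```text
time_s: 7.05
position: [0.4279, -0.2147, 0.1291]
tcp_rot: [[-1.0, 0.001, -0.001], [0.001, 0.707, -0.707], [-0.0, -0.707, -0.707]]
force: [0.0, 0.6, -0.3]
opening: 0.339
```

Run:
```python
from h import *
s=bot.read_state();print(s['time_s'],s['position'],s['opening'],s['force'])
p,d=bot.capture('scene');save('s5.png',cv2.resize(p[100:230,150:320],None,fx=4,fy=4))
go([.42,-.16,.25],down(-90))
```

```text
7.05 [ 0.42794967 -0.21470904  0.12910479] 0.3394750230690789 [ 0.02341894  0.56207774 -0.33521259]
shift [   7.9  -47.3 -123.9] rot [45.1 -0.   0. ]
```

View pics/s5.png

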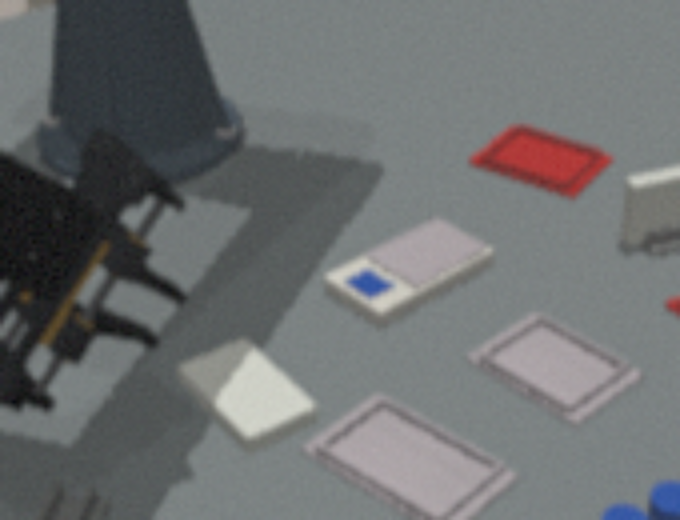

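The big lid lies flat with its smooth top up (s5 at about (248,393)). Next I raise the arm, open the gripper and measure the lid and tray with the wrist camera.

>>> {"api": "jog_arm", "payload": {
  "motion": [-22,-47,-166,45,0,0,-22,-47,-166,45,0,0,-22,-47,-166,45,0,0,-22,-47,-166,45,0,0,-22,-47,-166,45,0,0,-22,-47,-166,45,0,0,-22,-47,-166,45,0,0],
  "gripper": 1
}}

```text
time_s: 7.98
position: [0.4502, -0.1321, 0.2784]
tcp_rot: [[-1.0, -0.002, -0.003], [0.003, 0.001, -1.0], [0.002, -1.0, -0.001]]
force: [0.1, -0.1, 0.5]
opening: 0.985
```

```bash
cat >> h.py <<'E'
def wproj(uv,h,s):
    """wrist pixels -> world at height h"""
    c=bot.get_calibration('wrist');K=np.array(c['mtx']);H=np.array(c['hand_eye'])
    uv=np.atleast_2d(uv).astype(float)
    a=(uv-K[:2,2])/K[0,0];r=np.linalg.norm(a,axis=1)+1e-12
    d=np.c_[a[:,0]/r*np.sin(r),-a[:,1]/r*np.sin(r),-np.cos(r)]
    R0=np.array(s['tcp_rot']);p0=np.array(s['position'])
    d=d@H[:3,:3].T@R0.T;o=p0+R0@H[:3,3]
    return o+d*((h-o[2])/d[:,2])[:,None]
E
python3 - <<'E'
from h import *
s=bot.read_state();print(s['time_s'],s['position'],s['opening'])
p,d=bot.capture('wrist');save('w6.png',p);np.savez('w6.npz',p=p,d=d,pos=s['position'],rot=s['tcp_rot'])
p,d=bot.capture('top');save('t6.png',p);np.savez('t6.npz',p=p,d=d)
E
```

```text
7.975 [ 0.45016406 -0.13214102  0.27840827] 0.9847496019782224
```

View pics/w6.png

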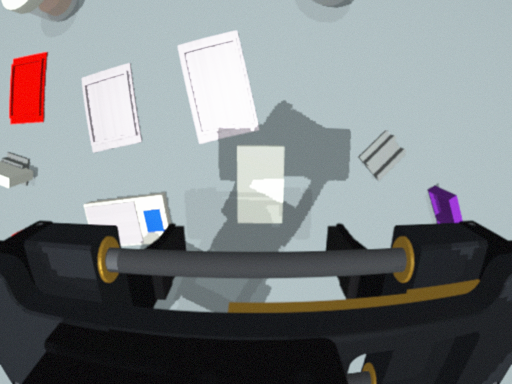

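View pics/t6.png

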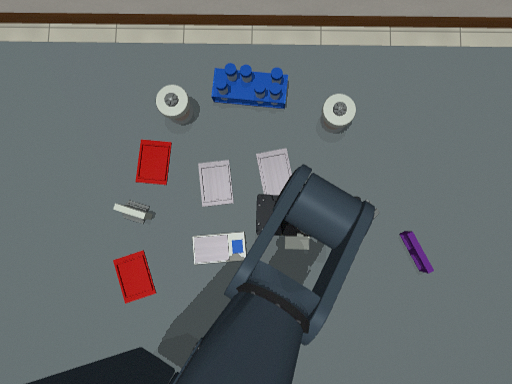

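Run:
```python
from h import *
z=np.load('w6.npz');p=z['p'];s=dict(position=z['pos'],tcp_rot=z['rot'])
for q in [(240,150),(215,80),(270,190),(240,215),(105,100),(330,60),(300,140),(300,200)]: print(q,p[q[1],q[0]])
b=cv2.bilateralFilter(p,5,20,3).astype(int)
m=((b[...,0]-b[...,1])>-4)&(b.min(-1)>90); m[235:]=0
n,l,st,ce=cv2.connectedComponentsWithStats(m.astype(np.uint8))
for i in range(1,n):
    if st[i,4]>300:
        cs,_=cv2.findContours((l==i).astype(np.uint8),cv2.RETR_EXTERNAL,cv2.CHAIN_APPROX_NONE)
        c=max(cs,key=cv2.contourArea)[:,0]
        for h in (.004,.016):
            print(st[i],h,cv2.minAreaRect(wproj(c,h,s)[:,:2].astype(np.float32)))
save('m6.png',(m*255).astype(np.uint8)[...,None].repeat(3,2))
```

```text
(240, 150) [221 227 220]
(215, 80) [253 252 253]
(270, 190) [254 255 254]
(240, 215) [202 206 196]
(105, 100) [244 241 244]
(330, 60) [179 194 198]
(300, 140) [117 129 132]
(300, 200) [117 126 130]
[ 38   0  34  17 419] 0.004 ((0.7353023886680603, 0.2051171362400055), (0.07785249501466751, 0.029557211324572563), 73.73567962646484)
[ 38   0  34  17 419] 0.016 ((0.7290582060813904, 0.1953008770942688), (0.07559613883495331, 0.028700603172183037), 73.73567962646484)
[ 178   31   81  113 6358] 0.004 ((0.565822958946228, -0.08088958263397217), (0.1470644623041153, 0.08718137443065643), 12.097810745239258)
[ 178   31   81  113 6358] 0.016 ((0.5644906759262085, -0.08241670578718185), (0.14280222356319427, 0.08465471118688583), 12.097829818725586)
[  82   63   59   90 3936] 0.004 ((0.5450819730758667, 0.08411847054958344), (0.1209496259689331, 0.08810070157051086), 7.612010478973389)
[  82   63   59   90 3936] 0.016 ((0.544350802898407, 0.07780903577804565), (0.11744426190853119, 0.08554736524820328), 7.612026691436768)
[249 179  35  24 532] 0.004 ((0.41709935665130615, -0.1481223851442337), (0.048465143889188766, 0.03417971357703209), 88.05426788330078)
[249 179  35  24 532] 0.016 ((0.4200774133205414, -0.1477009803056717), (0.047060512006282806, 0.03318912908434868), 88.05426025390625)
[  84  193   87   42 2264] 0.004 ((0.37409892678260803, 0.07296536862850189), (0.06468533724546432, 0.1490255445241928), 5.833132266998291)
[  84  193   87   42 2264] 0.016 ((0.3783232271671295, 0.06697919964790344), (0.06281060725450516, 0.14470648765563965), 5.833137035369873)
```

View pics/m6.png

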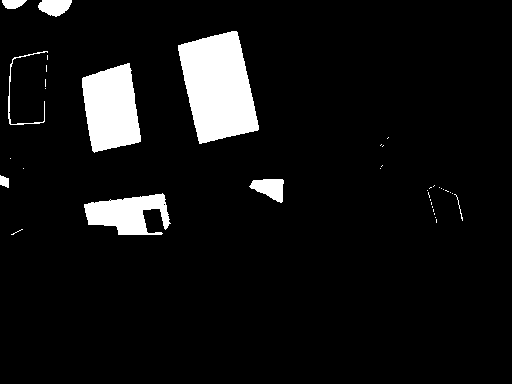

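Run:
```python
from h import *
z=np.load('w6.npz');p=z['p'];s=dict(position=z['pos'],tcp_rot=z['rot'])
b=cv2.GaussianBlur(p,(3,3),0).astype(int)
m=((b[...,1]-b[...,2])>=-1)&(b.min(-1)>90)
M=np.zeros_like(m);M[140:232,225:300]=m[140:232,225:300]
M=cv2.morphologyEx(M.astype(np.uint8),cv2.MORPH_OPEN,np.ones((3,3)))
n,l,st,ce=cv2.connectedComponentsWithStats(M)
i=1+np.argmax(st[1:,4]);print(st[i])
c=max(cv2.findContours((l==i).astype(np.uint8),cv2.RETR_EXTERNAL,cv2.CHAIN_APPROX_NONE)[0],key=cv2.contourArea)[:,0]
print(cv2.minAreaRect(wproj(c,.016,s)[:,:2].astype(np.float32)))
q=p.copy();q[...,0][l==i]=255;save('m6b.png',cv2.resize(q[120:250,200:330],None,fx=4,fy=4))
```

```text
[ 234  143   52   82 3996]
((0.4277580678462982, -0.13849523663520813), (0.07211796194314957, 0.11595308035612106), 89.78611755371094)
```

View pics/m6b.png

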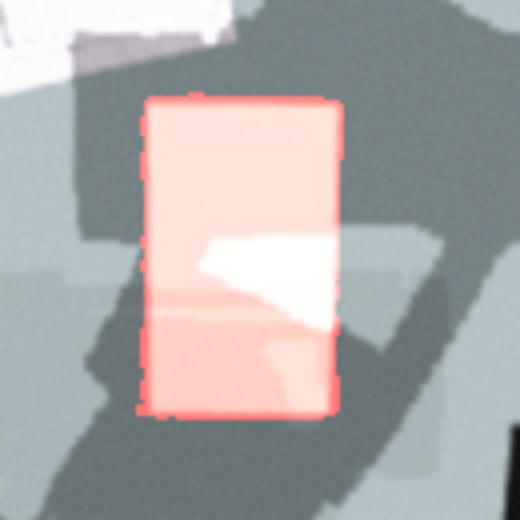

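Run:
```python
from h import *
z=np.load('w6.npz');p=z['p'];s=dict(position=z['pos'],tcp_rot=z['rot'])
w=wproj([(237,145.2),(285,145.2),(284,223),(236.8,223)],.016,s);print(w.round(4),w.mean(0))
P=np.array([w.mean(0)[0],w.mean(0)[1],.031]);go(P,down(-90))
```

```text
[[ 0.4829 -0.1085  0.016 ]
 [ 0.4829 -0.1735  0.016 ]
 [ 0.3712 -0.1744  0.016 ]
 [ 0.3714 -0.1063  0.016 ]] [ 0.42708985 -0.14067926  0.016     ]
shift [ 22.9 247.7   8.2] rot [-0.  -0.2  0.1]
```

>>> {"api": "jog_arm", "payload": {
  "motion": [23,60,8,0,0,0,23,120,8,0,0,0,23,180,8,0,0,0,23,220,8,0,0,0,23,240,8,0,0,0,23,247,8,0,0,0,23,247,8,0,0,0,23,247,8,0,0,0],
  "gripper": 1
}}

```text
time_s: 9.07
position: [0.4282, -0.1403, 0.0336]
tcp_rot: [[-1.0, 0.003, -0.001], [0.001, -0.003, -1.0], [-0.003, -1.0, 0.003]]
force: [-0.2, -0.2, 0.6]
opening: 1.001
```

>>> {"api": "jog_arm", "payload": {
  "motion": [0,0,0,0,0,0,0,0,0,0,0,0,0,0,0,0,0,0,0,0,0,0,0,0,0,0,0,0,0,0,0,0,0,0,0,0],
  "gripper": 0.6
}}

```text
time_s: 9.82
position: [0.4278, -0.1397, 0.0331]
tcp_rot: [[-1.0, 0.001, -0.001], [0.001, -0.002, -1.0], [-0.001, -1.0, 0.002]]
force: [-0.3, 0.9, 5.5]
opening: 0.732
```

>>> {"api": "jog_arm", "payload": {
  "motion": [0,-10,0,0,0,0,0,-40,0,0,0,0,0,-70,0,0,0,0,0,-70,0,0,0,0,0,-70,0,0,0,0],
  "gripper": 0.6
}}

```text
time_s: 10.45
position: [0.4274, -0.1394, 0.1027]
tcp_rot: [[-1.0, 0.001, -0.001], [0.001, -0.002, -1.0], [-0.001, -1.0, 0.002]]
force: [0.2, -0.5, -0.7]
opening: 0.727
```

Run:
```python
from h import *
s=bot.read_state();print(s['time_s'],s['position'],s['opening'],s['force'])
p,d=bot.capture('wrist');save('w7.png',p)
p,d=bot.capture('scene');save('s7.png',cv2.resize(p[100:230,150:320],None,fx=4,fy=4))
```

```text
10.45 [ 0.42736761 -0.13942739  0.10267849] 0.7272941709670561 [ 0.19934356 -0.5415671  -0.67305113]
```

View pics/w7.png

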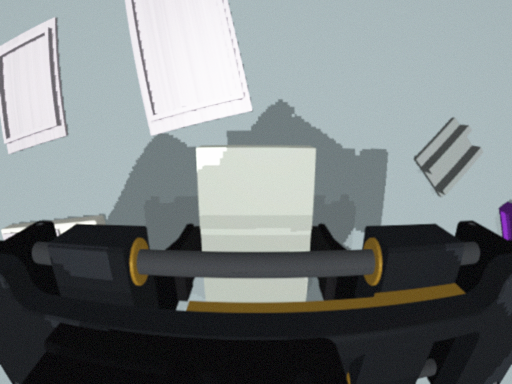

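View pics/s7.png

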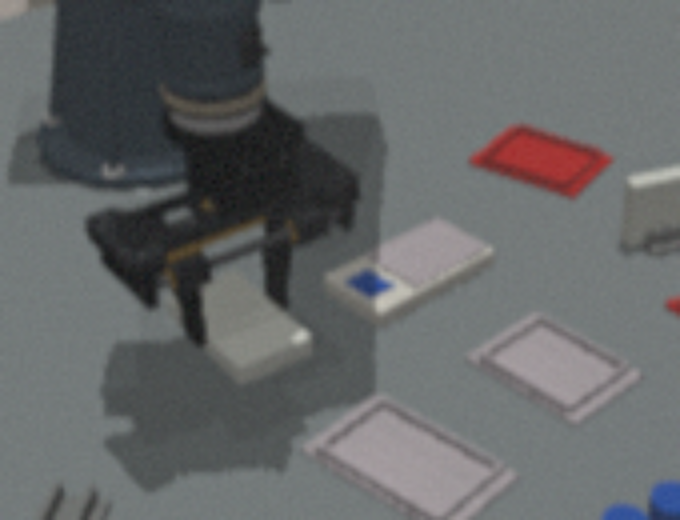

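Run:
```python
from h import *
s=bot.read_state()
for uv in [(200,147.5),(314,147.5),(200,149.5)]:
    w=wproj(uv,s['position'][2]-.0165,s)[0];print(np.array(s['tcp_rot']).T@(w-s['position'])*1000)
go([.567,-.0805,.085],down(-77.9))
```

```text
[-54.39748841  16.44299404 -28.20363911]
[-54.41267719  16.48933597  32.43465597]
[-53.32409972  16.44366956 -28.23516431]
shift [-139.9   16.9  -58.9] rot [ -0.  -12.2   0. ]
```

>>> {"api": "jog_arm", "payload": {
  "motion": [-60,0,-30,0,-10,0,-110,0,-50,0,-12.2,0,-140,5,-59,0,-12.2,0,-140,17,-59,0,-12.2,0,-140,17,-59,0,-12.2,0,-140,17,-59,0,-12.2,0]
}}

```text
time_s: 11.3
position: [0.5657, -0.0809, 0.0851]
tcp_rot: [[-0.978, -0.002, 0.209], [-0.209, -0.001, -0.978], [0.002, -1.0, 0.0]]
force: [0.1, 1.0, -0.3]
opening: 0.724
```

Run:
```python
from h import *
s=bot.read_state();print(s['time_s'],s['position'],s['opening'],s['force'],s['tcp_rot'])
p,d=bot.capture('wrist');np.savez('w8.npz',p=p,pos=s['position'],rot=s['tcp_rot']);save('w8.png',cv2.resize(p[90:290,140:380],None,fx=3,fy=3,interpolation=cv2.INTER_CUBIC))
```

```text
11.3 [ 0.56574079 -0.08092336  0.08510516] 0.7240945991791916 [ 0.12182163  1.00430647 -0.29829764] [[-9.77822585e-01 -2.13336995e-03  2.09424068e-01]
 [-2.09422662e-01 -8.64956807e-04 -9.77824831e-01]
 [ 2.26720488e-03 -9.99997350e-01  3.98998289e-04]]
```

View pics/w8.png

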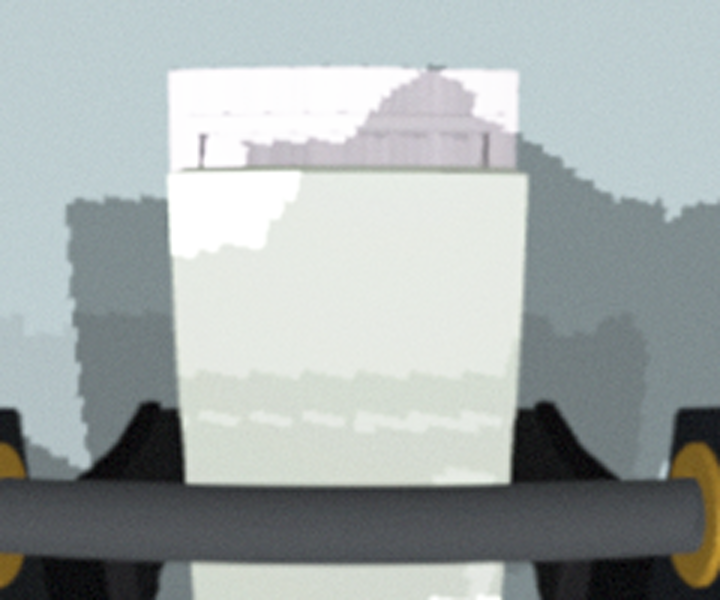

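Run:
```python
from h import *
z=np.load('w8.npz');p=z['p'];s=dict(position=z['pos'],tcp_rot=z['rot']);R0=z['rot']
f=lambda x,y:(140+(x+.5)/3-.5,90+(y+.5)/3-.5)
for nm,uv,h in [('lidL',f(169,172),s['position'][2]-.0165),('lidR',f(527,174),s['position'][2]-.0165),('baseL',f(168,70),.004),('baseR',f(519,70),.004),('base mid',f(340,67),.004),('lineA114',f(340,114),.004),('lineA114',f(340,114),.011),('lineB133',f(340,133),.011),('postL',f(203,133),.011),('postR',f(486,133),.011),('postL',f(203,160),.011),('postR',f(486,160),.011)]:
    w=wproj(uv,h,s)[0];print(nm,np.round(R0.T@(w-s['position'])*1000,1),w.round(4))
```

```text
lidL [-54.5  16.4 -30.7] [ 0.6126 -0.0395  0.0686]
lidR [-54.1  16.4  32.8] [ 0.6255 -0.1016  0.0686]
baseL [-74.   80.9 -43.4] [ 0.6289 -0.023   0.004 ]
baseR [-73.9  81.   43.4] [ 0.6469 -0.1079  0.004 ]
base mid [-73.9  80.9  -0.9] [ 0.6377 -0.0647  0.004 ]
lineA114 [-62.3  81.   -0.9] [ 0.6263 -0.0671  0.004 ]
lineA114 [-62.5  74.   -0.8] [ 0.6265 -0.0671  0.011 ]
lineB133 [-57.9  74.   -0.8] [ 0.6221 -0.068   0.011 ]
postL [-58.3  74.  -33.7] [ 0.6156 -0.0358  0.011 ]
postR [-58.3  74.   34.2] [ 0.6298 -0.1022  0.011 ]
postL [-51.8  74.  -33.9] [ 0.6091 -0.037   0.011 ]
postR [-51.7  74.   34.3] [ 0.6234 -0.1037  0.011 ]
```

>>> {"api": "jog_arm", "payload": {
  "motion": [-1,15,-1,0,0,0,-1,30,-1,0,0,0,-1,38,-1,0,0,0,-1,42,-1,0,0,0,-1,45,-1,0,0,0,-1,46,-1,0,0,0,-1,46,-1,0,0,0]
}}

```text
time_s: 12.22
position: [0.5687, -0.0796, 0.0401]
tcp_rot: [[-0.978, 0.002, 0.211], [-0.211, -0.002, -0.978], [-0.001, -1.0, 0.002]]
force: [0.1, 0.2, -0.3]
opening: 0.73
```

Run:
```python
from h import *
s=bot.read_state();print(s['time_s'],s['position'],s['opening'],s['force'],s['moment'])
p,d=bot.capture('wrist');save('w9.png',cv2.resize(p[90:290,140:380],None,fx=3,fy=3,interpolation=cv2.INTER_CUBIC))
p,d=bot.capture('scene');save('s9.png',cv2.resize(p[130:260,180:350],None,fx=4,fy=4))
```

```text
12.225 [ 0.56872707 -0.07964853  0.04006739] 0.730094389515743 [ 0.13124511  0.22638002 -0.32899818] [0.05916555 0.01751852 0.00284965]
```

View pics/w9.png

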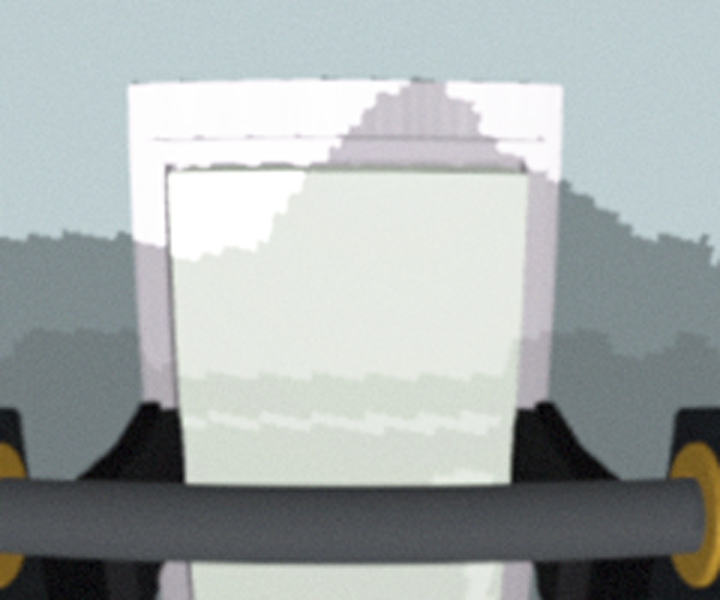

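View pics/s9.png

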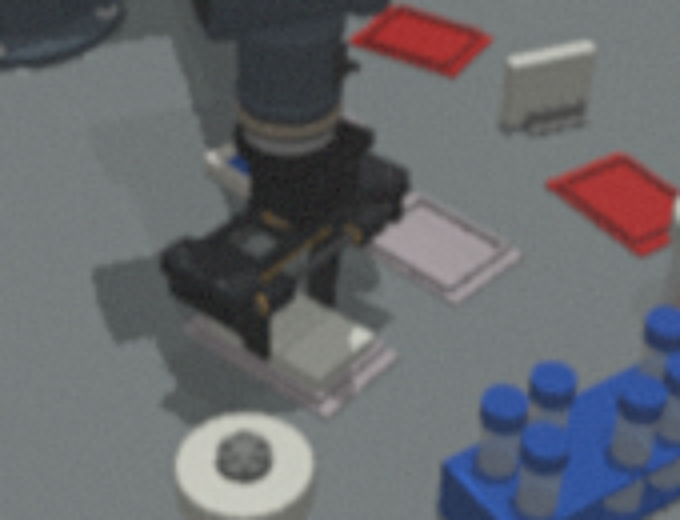

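>>> {"api": "jog_arm", "payload": {
  "motion": [0,1,0,0,0,0,0,2,0,0,0,0,0,2.5,0,0,0,0,0,2.5,0,0,0,0]
}}

```text
time_s: 12.82
position: [0.5685, -0.0796, 0.0373]
tcp_rot: [[-0.978, 0.001, 0.21], [-0.21, -0.002, -0.978], [-0.001, -1.0, 0.002]]
force: [1.0, 0.2, -0.1]
opening: 0.722
```

>>> {"api": "jog_arm", "payload": {
  "motion": [0,0,0,0,0,0,0,0,0,0,0,0,0,0,0,0,0,0,0,-20,0,0,0,0,0,-80,0,0,0,0,0,-140,0,0,0,0,0,-200,0,0,0,0,0,-200,0,0,0,0,0,-200,0,0,0,0],
  "gripper": 1
}}

```text
time_s: 13.95
position: [0.5677, -0.079, 0.2371]
tcp_rot: [[-0.978, 0.0, 0.211], [-0.211, -0.002, -0.978], [-0.0, -1.0, 0.002]]
force: [-0.3, 0.7, -0.9]
opening: 0.999
```

Run:
```python
from h import *
s=bot.read_state();print(s['time_s'],s['position'],s['opening'],s['force'],s['joint_positions'])
p,d=bot.capture('wrist');save('w10.png',cv2.resize(p,None,fx=1.5,fy=1.5))
p,d=bot.capture('scene');save('s10.png',cv2.resize(p[130:260,180:350],None,fx=4,fy=4))
np.savez('s10.npz',p=p,d=d,X=cloud(d,bot.get_calibration('scene')))
go([.463,.297,.2],down(-16.1))
```

```text
13.95 [ 0.56765599 -0.07904177  0.23713475] 0.9987878969491212 [-0.31958154  0.67013685 -0.9076068 ] [-19.05350067  26.71168029  90.16510689  -0.09058957  63.07356016
  58.83572811]
shift [  22.5   35.6 -389.3] rot [  0.1 -61.8   0.1]
```

View pics/w10.png

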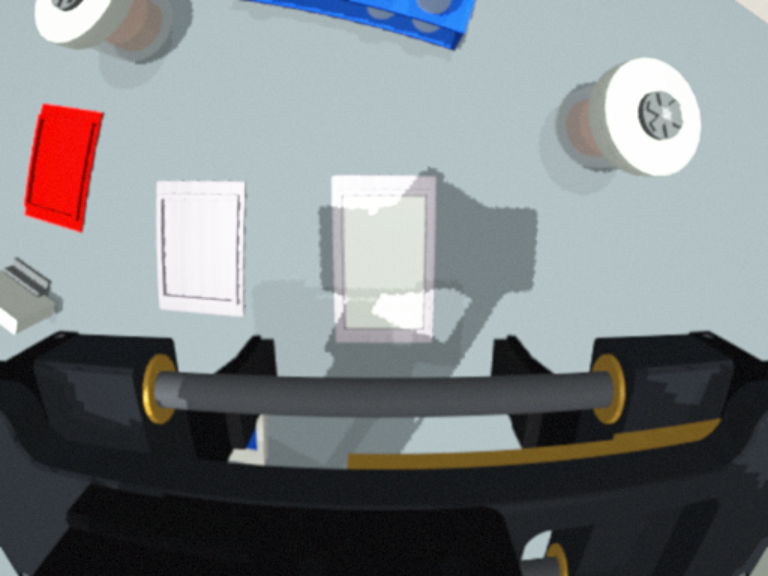

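View pics/s10.png

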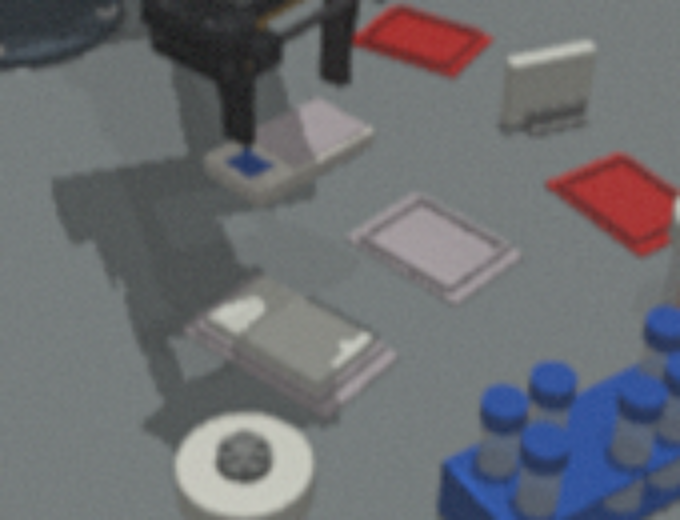

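The big lid sits centred inside its nest walls (w10 around (383,262)). Now the small lid.

>>> {"api": "jog_arm", "payload": {
  "motion": [22,36,-389,0,-62,0,22,36,-389,0,-62,0,22,36,-389,0,-62,0,22,36,-389,0,-62,0,22,36,-389,0,-62,0,22,36,-389,0,-62,0,22,36,-389,0,-62,0,22,36,-389,0,-62,0,22,36,-389,0,-62,0,22,36,-389,0,-62,0],
  "gripper": 1
}}

```text
time_s: 15.3
position: [0.4657, 0.2948, 0.2005]
tcp_rot: [[-0.276, 0.001, 0.961], [-0.961, -0.002, -0.276], [0.002, -1.0, 0.002]]
force: [0.2, 0.6, -0.2]
opening: 1.004
```

Run:
```python
from h import *
s=bot.read_state();print(s['time_s'],s['position'],s['joint_positions'])
p,d=bot.capture('wrist');save('w11.png',p)
go([.463,.297,.077],down(-16.1))
```

```text
15.3 [0.465749   0.29475697 0.20050984] [20.78260189 27.86440189 95.35691856 -0.16440048 56.77013111 36.88460991]
shift [ -1.5 123.6  -3.4] rot [-0.1  0.1  0.1]
```

View pics/w11.png

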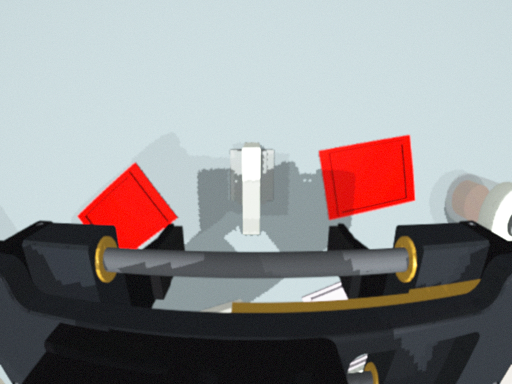

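>>> {"api": "jog_arm", "payload": {
  "motion": [-1,60,-3,0,0,0,-1,100,-3,0,0,0,-1,123,-3,0,0,0,-1,123,-3,0,0,0,-1,123,-3,0,0,0],
  "gripper": 0.6
}}

```text
time_s: 15.98
position: [0.4635, 0.2977, 0.0784]
tcp_rot: [[-0.274, 0.003, 0.962], [-0.962, -0.001, -0.274], [0.0, -1.0, 0.003]]
force: [0.4, -0.5, 0.8]
opening: 0.615
```

>>> {"api": "jog_arm", "payload": {
  "motion": [0,0,0,0,0,0,0,0,0,0,0,0,0,0,0,0,0,0,0,0,0,0,0,0,0,0,0,0,0,0,0,0,0,0,0,0],
  "gripper": 0
}}

```text
time_s: 16.73
position: [0.4626, 0.2979, 0.0777]
tcp_rot: [[-0.273, 0.001, 0.962], [-0.962, -0.002, -0.273], [0.001, -1.0, 0.002]]
force: [-1.4, -1.3, 1.6]
opening: 0.181
```

Run:
```python
from h import *
s=bot.read_state();print(s['time_s'],s['position'],s['opening'],s['force'])
```

```text
16.725 [0.462589   0.29789245 0.07767658] 0.1810863157463303 [-1.42926328 -1.3054943   1.6434711 ]
```

>>> {"api": "jog_arm", "payload": {
  "motion": [0,-30,0,0,0,0,0,-80,0,0,0,0,0,-130,0,0,0,0,0,-130,0,0,0,0,0,-130,0,0,0,0]
}}

```text
time_s: 17.35
position: [0.4615, 0.2978, 0.2068]
tcp_rot: [[-0.273, -0.001, 0.962], [-0.962, -0.002, -0.273], [0.003, -1.0, 0.0]]
force: [-0.2, -1.2, -1.1]
opening: 0.18
```

Run:
```python
from h import *
s=bot.read_state();print(s['time_s'],s['position'],s['opening'],s['force'])
Rt=down(75,45);print(Rt)
P=np.array([.43,-.10,.003])-Rt@[0,.0708,-.008];print(P)
go([P[0],P[1],.2],down(75))
```

```text
17.35 [0.46150097 0.29776116 0.20682869] 0.17958478456423727 [-0.18695597 -1.18101861 -1.07810666]
[[ 0.96592583  0.1830127   0.1830127 ]
 [-0.25881905  0.6830127   0.6830127 ]
 [ 0.         -0.70710678  0.70710678]]
[ 0.4185068  -0.1428932   0.05872001]
shift [435.6   7.9  79. ] rot [  0.1 -90.8   0.1]
```

>>> {"api": "jog_arm", "payload": {
  "motion": [436,8,79,0,-91,0,436,8,79,0,-91,0,436,8,79,0,-91,0,436,8,79,0,-91,0,436,8,79,0,-91,0,436,8,79,0,-91,0,436,8,79,0,-91,0,436,8,79,0,-91,0,436,8,79,0,-91,0,436,8,79,0,-91,0,436,8,79,0,-91,0,436,8,79,0,-91,0]
}}

```text
time_s: 18.85
position: [0.4186, -0.1423, 0.1994]
tcp_rot: [[0.966, -0.001, 0.258], [-0.258, -0.0, 0.966], [-0.001, -1.0, -0.001]]
force: [-0.8, -0.6, -1.0]
opening: 0.18
```

Run:
```python
from h import *
s=bot.read_state();print(s['time_s'],s['position'],s['opening'],s['force'],s['joint_positions'])
go([.4185,-.1429,.14],down(75,45))
```

```text
18.85 [ 0.41863534 -0.1422704   0.19935575] 0.1803005327297052 [-0.83392066 -0.56477728 -1.04739379] [-3.32748697e+01  2.05076251e+01  1.10240859e+02 -6.88002797e-02
  4.92931344e+01 -1.08295802e+02]
shift [ 0.1 59.4 -0.6] rot [45.   0.  -0.1]
```

>>> {"api": "jog_arm", "payload": {
  "motion": [0,0,0,10,0,0,0,0,0,20,0,0,0,20,0,30,0,0,0,40,0,40,0,0,0,59,0,45,0,0,0,59,0,45,0,0,0,59,0,45,0,0,0,59,0,45,0,0]
}}

```text
time_s: 19.85
position: [0.4197, -0.1424, 0.1424]
tcp_rot: [[0.967, 0.182, 0.179], [-0.255, 0.681, 0.687], [0.003, -0.71, 0.705]]
force: [0.6, -0.8, -0.5]
opening: 0.18
```

Run:
```python
from h import *
s=bot.read_state();print(s['time_s'],s['position'],s['opening'],s['force'],s['joint_positions'])
p,d=bot.capture('scene');save('s12.png',cv2.resize(p[100:230,150:320],None,fx=4,fy=4))
go([.4185,-.1429,.0587],down(75,45))
```

```text
19.85 [ 0.41968954 -0.14241853  0.14241805] 0.18031036361358016 [ 0.62733068 -0.79063823 -0.4542638 ] [ -55.20875699   38.58091179  108.24480073   34.94295397   69.83291775
 -153.83596259]
shift [ -1.3  58.9 -59.5] rot [ 0.2  0.3 -0. ]
```

View pics/s12.png

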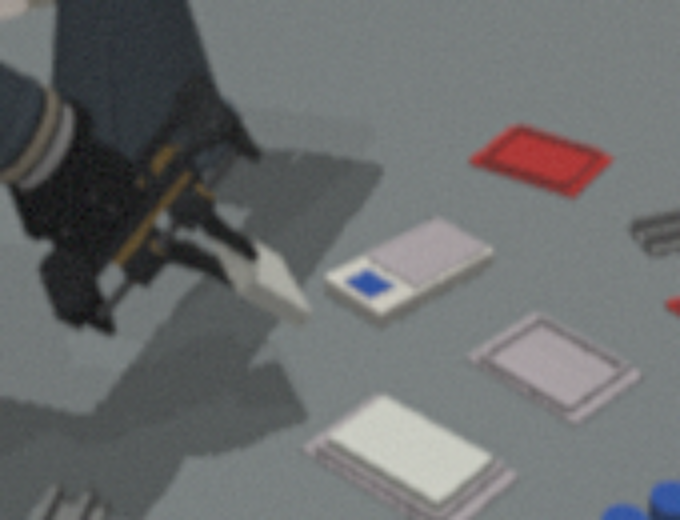

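>>> {"api": "jog_arm", "payload": {
  "motion": [0,15,-15,0,0,0,0,30,-30,0,0,0,0,30,-30,0,0,0]
}}

```text
time_s: 20.27
position: [0.4194, -0.1425, 0.099]
tcp_rot: [[0.967, 0.181, 0.18], [-0.256, 0.683, 0.685], [0.001, -0.708, 0.706]]
force: [-0.1, -0.6, 0.3]
opening: 0.181
```

Run:
```python
from h import *
s=bot.read_state();print(s['time_s'],s['position'],s['opening'],s['force'],s['joint_positions'])
go([.4185,-.1429,.0587],down(75,45))
```

```text
20.275 [ 0.41941851 -0.1425152   0.09904005] 0.18072982433148338 [-0.14943542 -0.56347485  0.29883569] [ -55.25739283   43.63166243  108.8008735    36.24892295   65.42469422
 -157.2712504 ]
shift [ -0.8  28.1 -28.9] rot [ 0.1  0.2 -0.1]
```

Run:
```python
from h import *
Rt=down(75,39)
P=np.array([.435,-.10,.003])-Rt@[0,.0708,-.008];print(P)
go(P,Rt)
```

```text
[ 0.42507721 -0.13703236  0.0630565 ]
shift [  4.   30.2 -20.6] rot [-5.9  0.2 -0.1]
```

>>> {"api": "jog_arm", "payload": {
  "motion": [4,0,0,-6,0,0,4,15,-10,-6,0,0,4,30,-20.6,-6,0,0,4,30,-20.6,-6,0,0,4,30,-20.6,-6,0,0]
}}

```text
time_s: 20.9
position: [0.4247, -0.1377, 0.0626]
tcp_rot: [[0.966, 0.162, 0.199], [-0.257, 0.608, 0.751], [0.0, -0.777, 0.629]]
force: [-0.5, 0.2, -2.1]
opening: 0.176
```

Run:
```python
from h import *
s=bot.read_state();print(s['time_s'],s['position'],s['opening'],s['force'],s['joint_positions'])
```

```text
20.9 [ 0.42470439 -0.13767012  0.06259006] 0.17596363076916952 [-0.53133855  0.24545511 -2.10558345] [ -52.3983172    45.44247111  110.16426179   36.6852575    56.66247427
 -156.92739758]
```

Clear of the limit. Release, then retract.

>>> {"api": "jog_arm", "payload": {
  "motion": [0,0,0,0,0,0,0,0,0,0,0,0,0,0,0,0,0,0],
  "gripper": 0.34
}}

```text
time_s: 21.28
position: [0.425, -0.1378, 0.0633]
tcp_rot: [[0.967, 0.162, 0.198], [-0.256, 0.607, 0.752], [0.002, -0.778, 0.628]]
force: [0.5, -0.6, -0.3]
opening: 0.327
```

>>> {"api": "jog_arm", "payload": {
  "motion": [0,-50,0,0,0,0,0,-95,0,0,0,0,0,-95,0,0,0,0,0,-95,0,0,0,0]
}}

```text
time_s: 21.78
position: [0.4092, -0.1945, 0.1369]
tcp_rot: [[0.967, 0.162, 0.199], [-0.256, 0.608, 0.752], [0.001, -0.777, 0.629]]
force: [0.8, -0.7, 0.6]
opening: 0.339
```

Run:
```python
from h import *
s=bot.read_state();print(s['time_s'],s['position'],s['opening'],s['force'],s['joint_positions'])
p,d=bot.capture('scene');save('s13.png',cv2.resize(p[100:230,150:320],None,fx=4,fy=4))
go([.45,-.13,.28],down(75))
```

```text
21.775 [ 0.40920753 -0.19451397  0.13689594] 0.33939620801645465 [ 0.75356095 -0.70986147  0.6261504 ] [ -57.68342137   37.77274342  105.30902907   29.72102292   68.59176037
 -151.79924765]
shift [ 23.2 -65.9 146.5] rot [-39.    0.2  -0.1]
```

View pics/s13.png

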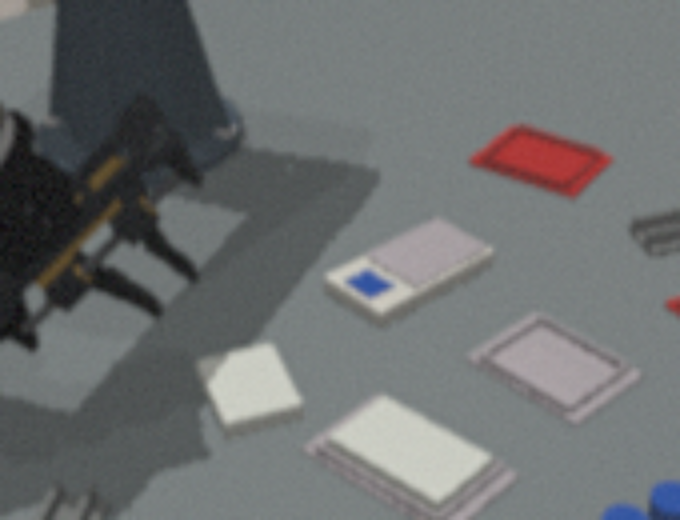

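Lying flat, smooth top up (s13 at (250,385)). I'll go upright and flip the wrist half a turn so the camera is on the tray side.

>>> {"api": "jog_arm", "payload": {
  "motion": [23,-66,146,-39,0,0,23,-66,146,-39,0,0,23,-66,146,-39,0,0,23,-66,146,-39,0,0,23,-66,146,-39,0,0,23,-66,146,-39,0,0,23,-66,146,-39,0,0],
  "gripper": 1
}}

```text
time_s: 22.7
position: [0.4495, -0.1322, 0.2789]
tcp_rot: [[0.966, -0.001, 0.258], [-0.258, 0.0, 0.966], [-0.001, -1.0, 0.0]]
force: [-0.1, -0.5, 0.2]
opening: 0.978
```

>>> {"api": "jog_arm", "payload": {
  "motion": [0,0,0,0,90,0,0,0,0,0,90,0,0,0,0,0,90,0,0,0,0,0,90,0,0,0,0,0,90,0,0,0,0,0,90,0,0,0,0,0,90,0,0,0,0,0,90,0,0,0,0,0,179.5,0,0,0,0,0,179.5,0,0,0,0,0,179.5,0,0,0,0,0,179.5,0,0,0,0,0,179.5,0,0,0,0,0,179.5,0,0,0,0,0,179.5,0,0,0,0,0,179.5,0,0,0,0,0,179.5,0,0,0,0,0,179.5,0,0,0,0,0,179.5,0]
}}

```text
time_s: 25.08
position: [0.4499, -0.1321, 0.2797]
tcp_rot: [[-0.969, 0.0, -0.247], [0.247, -0.001, -0.969], [-0.001, -1.0, 0.001]]
force: [0.4, -0.1, 0.9]
opening: 1.002
```

Run:
```python
from h import *
s=bot.read_state();print(s['time_s'],s['position'],s['opening'],s['joint_positions'])
p,d=bot.capture('wrist');save('w14.png',cv2.resize(p,None,fx=1.5,fy=1.5));np.savez('w14.npz',p=p,d=d,pos=s['position'],rot=s['tcp_rot'])
s=dict(position=s['position'],tcp_rot=s['tcp_rot'])
b=cv2.GaussianBlur(p,(3,3),0).astype(int)
m=((b[...,1]-b[...,2])>=-1)&(b.min(-1)>90)
M=np.zeros_like(m);M[140:232,215:310]=m[140:232,215:310]
M=cv2.morphologyEx(M.astype(np.uint8),cv2.MORPH_OPEN,np.ones((3,3)))
n,l,st,ce=cv2.connectedComponentsWithStats(M)
i=1+np.argmax(st[1:,4]);print(st[i])
c=max(cv2.findContours((l==i).astype(np.uint8),cv2.RETR_EXTERNAL,cv2.CHAIN_APPROX_NONE)[0],key=cv2.contourArea)[:,0]
print(cv2.minAreaRect(wproj(c,.016,s)[:,:2].astype(np.float32)))
q=p.copy();q[...,0][l==i]=255;save('m14b.png',cv2.resize(q[120:250,200:330],None,fx=4,fy=4))
```

```text
25.075 [ 0.44987418 -0.13210988  0.27970977] 1.0021335319668154 [-3.00315665e+01  1.54428344e+01  1.01231788e+02 -5.03287071e-02
  6.32776151e+01  7.43121256e+01]
[ 236  154   51   65 3073]
((0.42369773983955383, -0.13548928499221802), (0.06887582689523697, 0.091965451836586), 75.64663696289062)
```

View pics/w14.png

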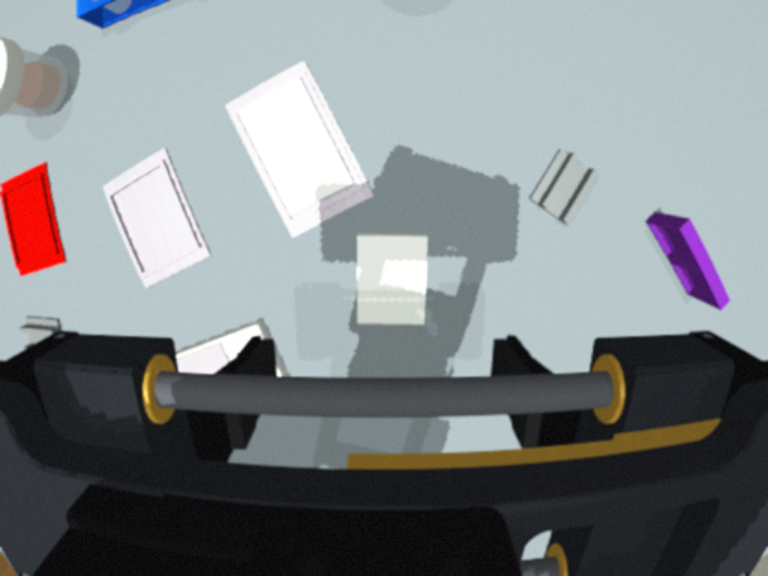

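View pics/m14b.png

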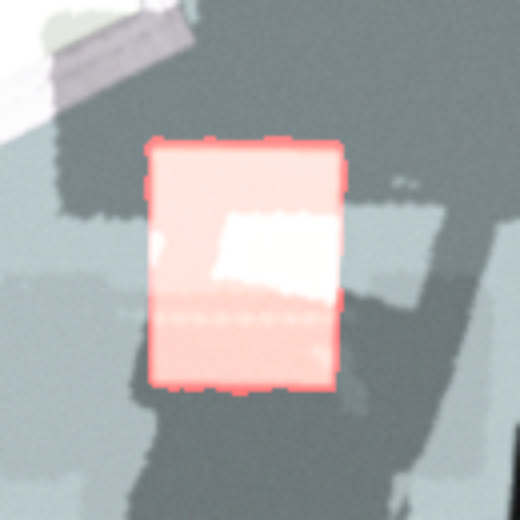

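Run:
```python
from h import *
z=np.load('w14.npz');p=z['p'];s=dict(position=z['pos'],tcp_rot=z['rot'])
f=lambda x,y:(200+(x+.5)/4-.5,120+(y+.5)/4-.5)
w=wproj([f(151,147),f(342,147),f(336,386),f(151,385)],.016,s);print(w.round(4),w.mean(0))
d=(w[0]+w[1]-w[2]-w[3])/2;yaw=np.degrees(np.arctan2(d[1],d[0]));d2=w[0]-w[1]+w[3]-w[2];y2=np.degrees(np.arctan2(d2[1],d2[0]))-90;print(np.linalg.norm(d),yaw,y2)
c=w.mean(0);go([c[0],c[1]+.001,.031],down((yaw+y2)/2-90))
b=cv2.bilateralFilter(p,5,20,3).astype(int)
m=((b[...,0]-b[...,1])>-4)&(b.min(-1)>90); m[235:]=0
n,l,st,ce=cv2.connectedComponentsWithStats(m.astype(np.uint8))
for i in range(1,n):
    if st[i,4]>2500:
        q=max(cv2.findContours((l==i).astype(np.uint8),cv2.RETR_EXTERNAL,cv2.CHAIN_APPROX_NONE)[0],key=cv2.contourArea)[:,0]
        print(st[i],cv2.minAreaRect(wproj(q,.004,s)[:,:2].astype(np.float32)))
```

```text
[[ 0.4731 -0.1147  0.016 ]
 [ 0.457  -0.178   0.016 ]
 [ 0.3737 -0.1566  0.016 ]
 [ 0.3906 -0.0924  0.016 ]] [ 0.42359154 -0.13543734  0.016     ]
0.08578192776360313 -14.78497206308745 -14.494256573646382
shift [ 25.1 248.8   8.6] rot [-0.1  0.3 -0. ]
[ 150   41   99  117 6107] ((0.5659516453742981, -0.08089914917945862), (0.14741554856300354, 0.0876118615269661), 12.121618270874023)
[  69   99   71   93 3700] ((0.544880747795105, 0.08476933091878891), (0.1210322454571724, 0.08783002197742462), 7.930798053741455)
```

>>> {"api": "jog_arm", "payload": {
  "motion": [25,60,8,0,0,0,25,120,8,0,0,0,25,180,8,0,0,0,25,220,8,0,0,0,25,240,8,0,0,0,25,248,8,0,0,0,25,248,8,0,0,0,25,248,8,0,0,0],
  "gripper": 1
}}

```text
time_s: 26.12
position: [0.4248, -0.1339, 0.0329]
tcp_rot: [[-0.969, 0.003, -0.248], [0.248, -0.003, -0.969], [-0.003, -1.0, 0.002]]
force: [0.4, 0.4, -0.4]
opening: 1.003
```

>>> {"api": "jog_arm", "payload": {
  "motion": [0,0,0,0,0,0,0,0,0,0,0,0,0,0,0,0,0,0,0,0,0,0,0,0,0,0,0,0,0,0,0,0,0,0,0,0],
  "gripper": 0.6
}}

```text
time_s: 26.88
position: [0.4243, -0.1336, 0.0324]
tcp_rot: [[-0.969, 0.002, -0.248], [0.248, -0.002, -0.969], [-0.002, -1.0, 0.002]]
force: [-0.2, -0.5, 6.0]
opening: 0.729
```

Run:
```python
from h import *
s=bot.read_state();print(s['time_s'],s['position'],s['opening'],s['force'])
```

```text
26.875 [ 0.42429102 -0.13357946  0.03239863] 0.7294064567847893 [-0.17390062 -0.46461063  6.03069543]
```

>>> {"api": "jog_arm", "payload": {
  "motion": [0,-10,0,0,0,0,0,-40,0,0,0,0,0,-70,0,0,0,0,0,-70,0,0,0,0,0,-70,0,0,0,0],
  "gripper": 0.6
}}

```text
time_s: 27.5
position: [0.4237, -0.1332, 0.1018]
tcp_rot: [[-0.969, 0.001, -0.248], [0.248, -0.002, -0.969], [-0.001, -1.0, 0.001]]
force: [-0.5, -0.4, -1.2]
opening: 0.727
```

Run:
```python
from h import *
s=bot.read_state();print(s['time_s'],s['position'],s['opening'],s['force'])
p,d=bot.capture('wrist');save('w15.png',p)
go([.547,.0852,.11],down(-82.1))
go([.547,.0852,.085],down(-82.1))
```

```text
27.5 [ 0.42374173 -0.13317152  0.10184008] 0.7272384674446231 [-0.50617614 -0.4071863  -1.21002864]
shift [ -65.5   -8.8 -242. ] rot [ -0.1 -22.3   0. ]
shift [ -65.5   16.2 -242.1] rot [ -0.1 -22.3   0. ]
```

View pics/w15.png

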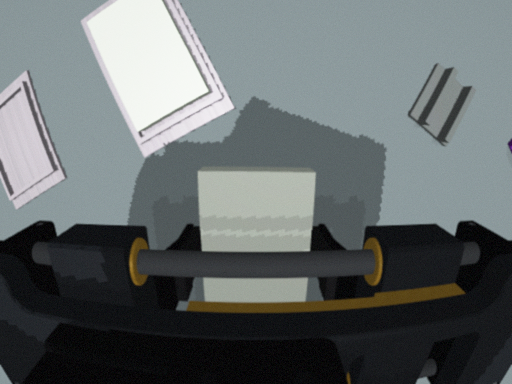

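>>> {"api": "jog_arm", "payload": {
  "motion": [-15,-10,-60,0,-10,0,-30,-10,-120,0,-20,0,-47,-10,-175,0,-22.3,0,-65,-5,-242,0,-22.3,0,-65,16,-242,0,-22.3,0,-65,16,-242,0,-22.3,0,-65,16,-242,0,-22.3,0]
}}

```text
time_s: 28.42
position: [0.5461, 0.0843, 0.0851]
tcp_rot: [[-0.99, -0.001, 0.138], [-0.138, -0.002, -0.99], [0.002, -1.0, 0.002]]
force: [-0.8, 1.0, 0.5]
opening: 0.728
```

Run:
```python
from h import *
s=bot.read_state();print(s['time_s'],s['position'],s['opening'],s['force'],s['tcp_rot'])
p,d=bot.capture('wrist');np.savez('w16.npz',p=p,pos=s['position'],rot=s['tcp_rot']);save('w16.png',cv2.resize(p[90:290,140:380],None,fx=3,fy=3,interpolation=cv2.INTER_CUBIC))
```

```text
28.425 [0.54609333 0.08432435 0.08510809] 0.7277567455377744 [-0.82629803  1.03559968  0.48626592] [[-0.99049397 -0.00144695  0.13754857]
 [-0.1375458  -0.00186725 -0.99049365]
 [ 0.00169003 -0.99999721  0.00165048]]
```

View pics/w16.png

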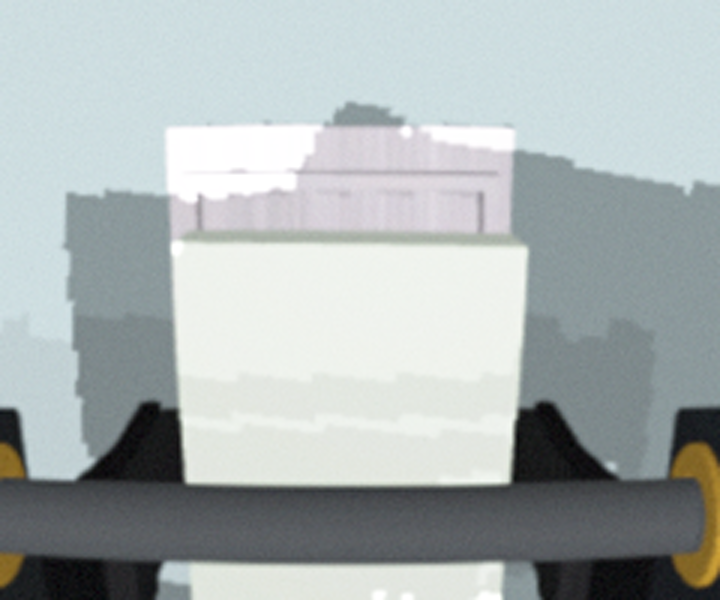

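Run:
```python
from h import *
z=np.load('w16.npz');p=z['p'];s=dict(position=z['pos'],tcp_rot=z['rot']);R0=z['rot']
f=lambda x,y:(140+(x+.5)/3-.5,90+(y+.5)/3-.5)
H=s['position'][2]-.0165
for nm,uv,h in [('lidL top',f(175,242),H),('lidR top',f(526,246),H),('lid bottom L',f(195,233),H-.016),('lid bot R',f(510,237),H-.016),('baseL',f(166,128),.004),('baseR',f(514,128),.004),('base mid',f(340,126),.004),('wallout',f(340,173),.011),('wallin',f(340,192),.011),('postL',f(199,205),.011),('postR',f(482,205),.011)]:
    w=wproj(uv,h,s)[0];print(nm,np.round(R0.T@(w-s['position'])*1000,1))
```

```text
lidL top [-41.9  16.4 -30. ]
lidR top [-41.1  16.5  33.2]
lid bottom L [-40.8  32.4 -29. ]
lid bot R [-40.   32.5  33.2]
baseL [-59.6  80.9 -44.1]
baseR [-59.4  81.1  42.5]
base mid [-59.4  81.   -0.7]
wallout [-48.4  74.   -0.7]
wallin [-43.8  74.   -0.7]
postL [-40.9  74.  -35. ]
postR [-40.8  74.1  33.8]
```

>>> {"api": "jog_arm", "payload": {
  "motion": [0,15,-2.2,0,0,0,0,30,-2.2,0,0,0,0,36,-2.2,0,0,0,0,40,-2.2,0,0,0,0,43,-2.2,0,0,0,0,46,-2.2,0,0,0,0,46,-2.2,0,0,0]
}}

```text
time_s: 29.35
position: [0.5468, 0.0871, 0.0398]
tcp_rot: [[-0.99, 0.001, 0.138], [-0.138, -0.002, -0.99], [-0.001, -1.0, 0.002]]
force: [-0.0, 0.3, -0.8]
opening: 0.73
```

Run:
```python
from h import *
s=bot.read_state();print(s['time_s'],s['position'],s['opening'],s['force'],s['moment'])
p,d=bot.capture('wrist');save('w17.png',cv2.resize(p[90:290,140:380],None,fx=3,fy=3,interpolation=cv2.INTER_CUBIC))
```

```text
29.35 [0.54680703 0.08706327 0.03978707] 0.7299322989294146 [-0.02302102  0.31504679 -0.77068088] [-0.02272417  0.03588112  0.02851509]
```

View pics/w17.png

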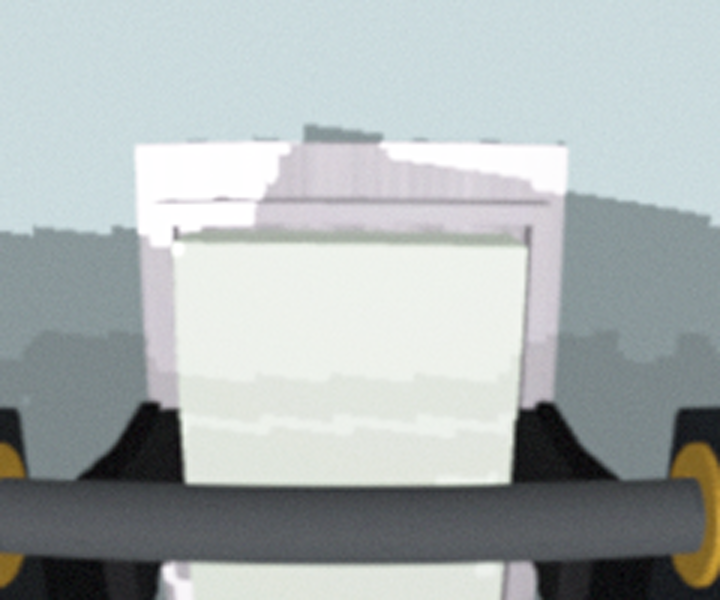

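The lid is inside the walls with no contact force. I'll lower the last 2.5 mm and release.

>>> {"api": "jog_arm", "payload": {
  "motion": [0,1,0,0,0,0,0,2,0,0,0,0,0,2.5,0,0,0,0,0,2.5,0,0,0,0]
}}

```text
time_s: 29.9
position: [0.5468, 0.087, 0.0373]
tcp_rot: [[-0.99, 0.001, 0.138], [-0.138, -0.002, -0.99], [-0.001, -1.0, 0.002]]
force: [-0.3, 0.6, -0.3]
opening: 0.731
```

>>> {"api": "jog_arm", "payload": {
  "motion": [0,0,0,0,0,0,0,0,0,0,0,0,0,0,0,0,0,0,0,-20,0,0,0,0,0,-80,0,0,0,0,0,-140,0,0,0,0,0,-200,0,0,0,0,0,-200,0,0,0,0,0,-200,0,0,0,0],
  "gripper": 1
}}

```text
time_s: 31.02
position: [0.5459, 0.0874, 0.2371]
tcp_rot: [[-0.99, 0.0, 0.138], [-0.138, -0.002, -0.99], [-0.0, -1.0, 0.002]]
force: [0.9, 0.1, 0.4]
opening: 0.999
```

Run:
```python
from h import *
s=bot.read_state();print(s['time_s'],s['position'],s['opening'],s['force'])
p,d=bot.capture('wrist');save('w18.png',cv2.resize(p,None,fx=1.5,fy=1.5));np.savez('w18.npz',p=p,pos=s['position'],rot=s['tcp_rot'])
p,d=bot.capture('scene');save('s18.png',cv2.resize(p[100:290,150:400],None,fx=3,fy=3));X=cloud(d,bot.get_calibration('scene'))
for nm,c,yaw,L in [('big',(.567,-.0805),12.1,.11),('small',(.546,.086),7.9,.084)]:
    a=np.deg2rad(yaw);e=np.array([np.cos(a),np.sin(a)]);f=np.array([-e[1],e[0]])
    q=X[...,:2]-np.array(c);u=q@e;v=q@f
    m=(abs(u)<L/2-.008)&(abs(v)<.024)&(X[...,2]>-.01)&(X[...,2]<.05)&(d>0)
    A=np.c_[u[m],v[m],np.ones(m.sum())];k=np.linalg.lstsq(A,X[...,2][m],rcond=None)[0];print(nm,m.sum(),'z',k[2],'slopes',k[:2])
    r=(abs(u)<.12)&(abs(v)>.055)&(abs(v)<.07)&(abs(X[...,2])<.01);print('bench',np.median(X[...,2][r]))
```

```text
31.025 [0.54591342 0.08740036 0.23714414] 0.9989864028983098 [0.88347622 0.07036887 0.44199528]
big 334 z 0.02009781309396959 slopes [0.00285183 0.00168557]
bench -3.996038785802902e-05
small 190 z 0.020064834668979733 slopes [ 0.00386948 -0.00585934]
bench -0.00019273443905920562
```

View pics/w18.png

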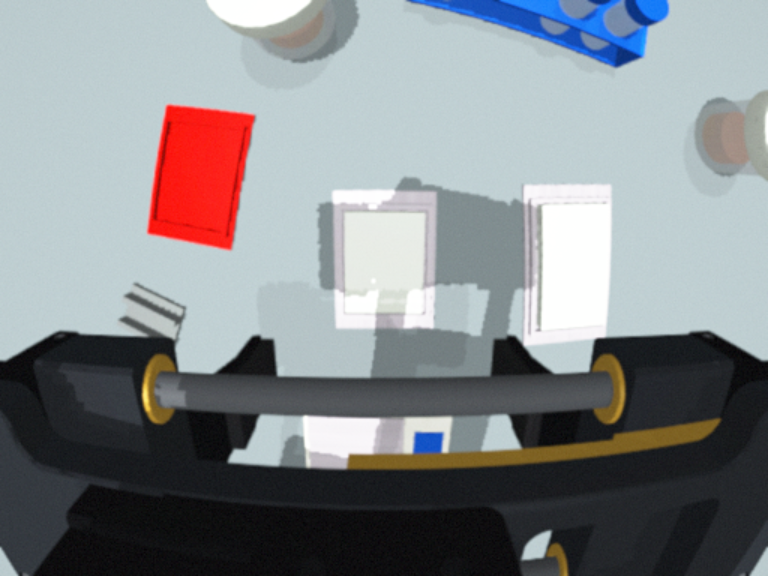

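View pics/s18.png

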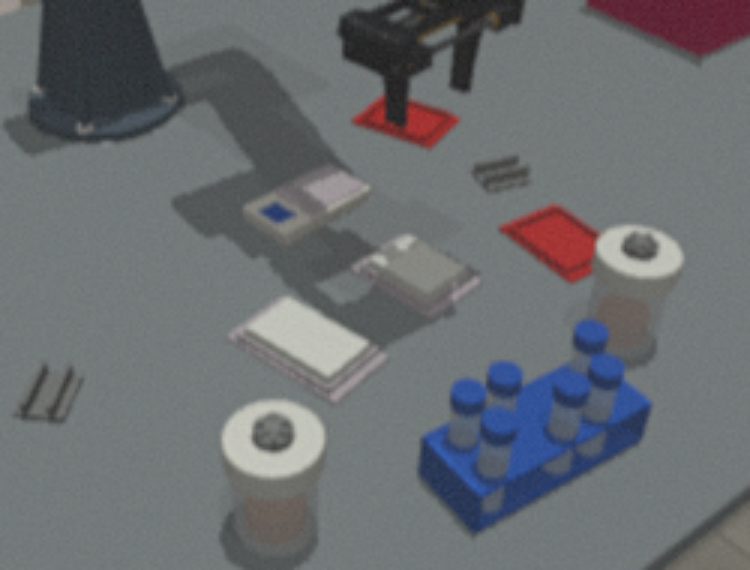

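Both lids lie inside their nests, smooth side up. Their tops are at 20.1 mm (20.0 when seated), tilted less than 0.01 rad. The gripper is clear, so I'm handing in.

```bash
python3 -c "
from rig import bot
print(bot.hand_in())"
```

```text
the job is handed in; nothing more can be done
None
```

Both lids are in their own nests, hollow side down, and I handed the job in at about 31 s of the 72 s allowed. No verdict is reported.

**What I did:** I pinched each lid by its top edge and leaned it hollow-down at the bench, where it settled flat. I then regrasped it across its width, lowered it into its nest and let go at the nest floor.

**Last checks:**
- **Seating:** the scene camera's depth puts both lid tops at 20.1 mm (20.0 when seated). The slopes are under 0.01 rad.
- **Centring:** the wrist pictures show both lids inside the nest walls with a gap all round. I judged this by eye and did not measure final offsets against the 6 mm limit.
- **Bystanders:** nothing touched the jars, balance or tube rack, and they look unmoved in the pictures. I did not measure this.
- **Gripper:** it was open and about 200 mm above the trays at hand-in.

**Disagreements:**
- **Tray positions:** the top and wrist cameras differed by about 3 mm in x. I aligned each lid to its nest in the wrist picture just before lowering it.
- **Wrist camera:** it showed the held lids 1 to 1.5 mm off the jaw centre, so I aligned by the lid-to-tray difference instead.
- **Regrasp force:** closing on each flat lid gave a brief 5.5 to 6 N upward reading. It was gone once the lid was lifted.

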